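# Press the bushings into the bearing block

### The arm

A 6-joint arm with a two-finger parallel gripper is mounted at the origin on a cart in front of the work surface, level with it; the furniture and walls round the work are solid. World frame = base frame: x ahead of the robot, y to its left, z up, the work surface at z = 0. Lengths are in m, angles in rad, forces in N, time in s.
With the tool pointing down it reaches from about 0.3 to 0.875 m from the base axis. Payload 6.4 kg.
Tool frame: the origin (TCP) lies on the centre line of the jaws, within the pads' length; the fingertips stand ahead of it and the grasp point (between the pads) lies 3 mm ahead of it (arm.tcp_to_tips is the z of the fingertips in the tool frame, in m); z points along the fingers, y is the direction in which the jaws open and shut (so a half turn about z gives the same grasp; the last joint's range is limited). The gripper opens to 85 mm and grips with 20 to 120 N. Pads are 22 mm wide; open, the fingers measure 114 mm over their backs; the gripper's body (76 mm by 85 mm) begins 54 mm behind the grasp point. The pads swing forward as they close: fully open they stand 13 mm farther back than shut.
Start: joints at [-1.524, 0.181, 1.607, -0, 1.354, -0.206], TCP at [0.144, -0.557, 0.253] pointing down, gripper open.
Joint ranges: [-2.99, 2.99], [-0.89, 2.07], [0.3, 2.58], [-1.14, 4.28], [0, 2.63], [-3.12, 3.12]. Speed limits (rad/s): [2.57, 2.57, 3.01, 3.14, 3.14, 3.14].

### API

Orientations are given as a rotation vector (axis times angle).
In Python, from rig import arm gives the robot as it stands.
- The arm moves only by the tool move_arm, never from a script. Its argument "plan" is a list that holds one entry, the list of rows, each a list of 6 numbers: the shift along the tool's x, y, z in cm, then the turn, a rotation vector about the tool's x, y, z in degrees. In form: [[[x, y, z, rx, ry, rz], ...]]. A call has 1 to 12 rows; each row shifts and turns the pose as measured when the row begins, along the tool's axes as they then stand; what a row does not reach is not made up. A row lasts 1/8 s, in which the tool goes at most 62.5 mm and 10.7 degrees, less where a joint would pass 70% of its speed; a pose out of reach is approached as far as the arm can. A call is refused whole if a number of a shift passes 6.25 or a number of a turn 10.7, either way. A call with a gripper value outside its range is refused whole. "hand" is the closure, from 0 (fully open) to 1 (shut), set as the call begins (left out, the last holds). The fingers move at their own pace and stop on an object; "force" is the grip in N (left out, the last holds). Time passes only in rows, so rows that do not move let the fingers close. It gives the time, the measured TCP pose, the force and the opening at its end, in the units of the state.
- arm.observe(): the state, without advancing time (a new reading comes with each control period).
- arm.capture(name): name is "side" or "top" or "wrist"; returns a dict with "img" (384x512x3 uint8, red, green, blue), "mtx" (3x3 intrinsics, pixels), "dist_coeffs" ([k1, k2, p1, p2, k3] as OpenCV has them; the pictures are not rectified), "rvec" (rotation vector, rad) and "tvec" (3), from world to camera coordinates, as OpenCV has them. Camera axes: x right, y down, z forward; pixel columns grow to the right and rows downward; lengths in m; the calibration is good to about 2 mm. A picture is of the moment at which its call begins. There is no depth.
- arm.job_done(): hands the job in, once; it reports no verdict.
Trained networks look in a picture, given as the dict that the camera call returned (one of the last four; its "shot" number tells which), for a name from the list of things; names that differ only in an ending like _2 or _b are one class to them, and where a whole thing is asked for, a point or a joint stands for the part that bears it (a point fixed in the world has none). Each returns a list of dicts, best first, with "confidence" (0 to 1); they miss things now and then, are a little off and sometimes report something else, mostly with a low value. They report only what shows in the picture. A call takes as long as a camera call. They do not tell look-alikes from the thing itself.
- arm.search_frame(picture, label): "rect" ([left, top, right, bottom] in pixels, round what is visible of it).
The state is a dict: "t": time; "joints": joint angles; "qvel": joint speeds; "effort": joint torques, N m; "tcp_pos": TCP position; "tool_rot": TCP orientation; "wrist_force": force on the tool from outside, world axes, zero at the start; "moment": the same for the moment, N m; "gripper_width": finger opening in m.
Only numpy, scipy, OpenCV 4.12 (cv2) and the standard library are available. Lean on these libraries where they do the work, as an engineer would, in place of code of your own. Each camera call takes 0.05 s, during which the arm holds its last target.

### The job

Drop the bored wooden bearing block into the pocket of the plywood jig with its plain end under the latch, and swing the latch lever fully shut over it. Then press every bronze bushing standing on the bench into a bore of its own until its flange sits flush on the block. When all are home, swing the lever fully open again and put the block, right way up, back squarely on the middle of its plywood board.

Things in the scene. Friction and masses are not known exactly. Their poses are not given: they have to be found in the camera images.
- block: Loose wooden bearing block, 64 (x) x 200 (y) x 45 mm, 0.35 kg; origin at the centre of its underside, z up. Three through bores, 41.5 mm, at x = 0, y = +68, +8, -52 mm; its -y end is the plain end. Sprung balls 18 mm down each bore make the press fit: a bushing set in stops about 14 mm proud; it takes 10 to 15 N to push home. Starts on the board, bores up.
- board: Loose plywood carrier board (0.4 kg) flat on the bench, 150 (x) x 260 (y) x 9 mm; origin at the centre of its underside, so its top is 9 mm above the origin. The block starts on it and finally lies on it, its length along the board's. The red handle of a fixed toggle clamp, up to 0.13 m high, stands near its front right corner.
- jig: Fixed jig: plywood base 140 (x) x 264 (y) x 12 mm, origin at the centre of its underside. Centred pocket 70 (x) x 206 (y) mm, 16 mm deep, walls 10 mm thick, tops 28 mm above the origin; a seated block's top is at 57 mm. Lever's hinge post (22 mm thick) at x = -57, y = -88 mm. The block's -y (plain) end goes to the jig's -y end, axes parallel.
- pocket (a point): Centre of the pocket's floor, 12 mm above the jig's origin; a seated block has its origin here. Axes as the jig.
- pocket_lever_end (a point): Point on the pocket floor straight below the shut lever, 88 mm from the pocket's centre toward -y of the jig.
- plain_end (a point): On the block's top, middle of the plain end, at x = 0, y = -88 mm in the block's frame.
- lever (a joint): Swing latch on a vertical hinge, rad: 0 = fully open (arm points to the jig's -y, clear of the pocket), 1.57 = fully shut (arm points to the jig's +x, across the block's plain end); counterclockwise from above closes it. Stays where left (0.1 N m). Steel arm 16 mm wide, 10 mm thick, reaches 83 mm from the hinge; underside 60 mm above the jig's origin.
- lever_knob (a point): Middle of the upright black knob on the lever arm, 62 mm from the hinge axis, 89 mm above the jig's origin; knob 22 mm in diameter, 32 mm tall (top 15 mm above this point).
- lever_hinge (a point): Point on the lever's hinge axis at the height of lever_knob.
- bushing0: Loose bronze bushing, 60 mm tall, 0.12 kg, upright on the bench; two or three are present, all alike. Origin at the centre of its lower end, z up. Barrel 40 mm in diameter, 30 mm long, foot tapered to 35 mm over the lowest 6 mm; flange 52 mm, z = 30 to 36; neck 34 mm, z = 36 to 60, to grip; its top is a flat ring with a 14 mm hole, to push on. Any bore fits.
- bushing1: Loose bronze bushing, 60 mm tall, 0.12 kg, upright on the bench; two or three are present, all alike. Origin at the centre of its lower end, z up. Barrel 40 mm in diameter, 30 mm long, foot tapered to 35 mm over the lowest 6 mm; flange 52 mm, z = 30 to 36; neck 34 mm, z = 36 to 60, to grip; its top is a flat ring with a 14 mm hole, to push on. Any bore fits.
- bushing2: Loose bronze bushing, 60 mm tall, 0.12 kg, upright on the bench; two or three are present, all alike. Origin at the centre of its lower end, z up. Barrel 40 mm in diameter, 30 mm long, foot tapered to 35 mm over the lowest 6 mm; flange 52 mm, z = 30 to 36; neck 34 mm, z = 36 to 60, to grip; its top is a flat ring with a 14 mm hole, to push on. Any bore fits.
- shoulder0 (a point): Centre of the underside of bushing0's flange, 30 mm above its origin; level with the bore's mouth when home.
- shoulder1 (a point): Centre of the underside of bushing1's flange, 30 mm above its origin; level with the bore's mouth when home.
- shoulder2 (a point): Centre of the underside of bushing2's flange, 30 mm above its origin; level with the bore's mouth when home.
- bore0 (a point): Centre of the mouth of a bore on the block's top face, at y = 68 mm in the block's frame. Axes as the block.
- bore1 (a point): Centre of the mouth of a bore on the block's top face, at y = 8 mm in the block's frame. Axes as the block.
- bore2 (a point): Centre of the mouth of a bore on the block's top face, at y = -52 mm in the block's frame. Axes as the block.
There are look-alikes about, which are no part of the job. Leave any turquoise look-alike of the bushing2 alone.

How it is judged:
By the outcome, as a careful person would: the job done as asked, in the order asked, and still so for the second after the job is handed in, with the robot touching nothing.
Of bushing0, bushing1, bushing2 only 2 to 3 are there at a start; the rules pass over those that are not, and their reading is None.
At some moment in a run one of board may be knocked a few centimetres aside while the robot is not near it.
It also fails if it takes over 208 s, if anything falls off the work surface, if the arm or the gripper's body presses on something with over 40 N, if the wrist force passes 120 N, or if a joint passes its speed limit or range.

## Working session

There is one attempt and no reset: what is moved stays moved. The work goes in short steps, Python scripts to look and compute and a tool call to move; the robot and the scene stay as the last step left them, time stands still between calls to the robot, and variables do not carry over. Pictures are saved under pics/ and viewed, and the job is handed in when it is done.

Besides the shell and the picture viewer there is one more tool, called after "Call:" as name(argument=value, ...) on one line, values as JSON. move_arm: Moves the arm, as the interface text tells. Its arguments: {"type":"object","properties":{"plan":{"type":"array","items":{"type":"array","items":{"type":"array","items":{"type":"number"}}}},"hand":{"type":"number"},"force":{"type":"number"}},"required":["plan"]}

```bash
ls; mkdir -p pics; cat > h.py <<'E'
import numpy as np,cv2
from rig import arm
def cap(n,f=None):
    p=arm.capture(n)
    if f: cv2.imwrite('pics/'+f,cv2.cvtColor(p['img'],cv2.COLOR_RGB2BGR))
    return p
def ray(p,uv):
    R,_=cv2.Rodrigues(np.array(p['rvec'],float));t=np.array(p['tvec'],float).ravel()
    n=cv2.undistortPoints(np.array([[uv]],float),np.array(p['mtx'],float),np.array(p['dist_coeffs'],float))[0,0]
    return -R.T@t, R.T@np.array([n[0],n[1],1])
def onz(p,uv,z):
    o,d=ray(p,uv); return o+d*(z-o[2])/d[2]
def proj(p,X):
    return cv2.projectPoints(np.array(X,float).reshape(-1,1,3),np.array(p['rvec'],float),np.array(p['tvec'],float),np.array(p['mtx'],float),np.array(p['dist_coeffs'],float))[0][:,0]
E
python3 - <<'E'
from h import *
np.set_printoptions(precision=4,suppress=True)
for n in ['side','top','wrist']:
    p=cap(n,n+'0.png'); o,d=ray(p,(256,192)); print(n,o,d/np.linalg.norm(d))
    for l in ['block','board','jig','lever','bushing0','lever_knob']:
        print(l,[(np.round(r['rect']).tolist(),round(r['confidence'],2)) for r in arm.search_frame(p,l)])
print(arm.observe(),arm.tcp_to_tips)
E
```

```text
pics
side [0.1244 1.1512 1.1686] [ 0.252  -0.695  -0.6734]
block []
board [([168.0, 221.0, 232.0, 286.0], 0.85)]
jig [([252.0, 142.0, 301.0, 219.0], 0.8)]
lever [([253.0, 146.0, 301.0, 216.0], 0.65), ([291.0, 141.0, 297.0, 167.0], 0.41)]
bushing0 [([285.0, 133.0, 296.0, 146.0], 0.72), ([169.0, 221.0, 234.0, 287.0], 0.7), ([238.0, 163.0, 247.0, 180.0], 0.59), ([213.0, 185.0, 228.0, 204.0], 0.58)]
lever_knob [([290.0, 140.0, 297.0, 165.0], 0.47), ([253.0, 146.0, 301.0, 217.0], 0.17)]
top [ 0.4178 -0.0221  0.9845] [ 0.1205  0.0375 -0.992 ]
block [([123.0, 137.0, 198.0, 175.0], 0.59), ([329.0, 208.0, 366.0, 225.0], 0.56)]
board [([119.0, 128.0, 217.0, 196.0], 0.76), ([292.0, 151.0, 308.0, 168.0], 0.61)]
jig [([245.0, 172.0, 364.0, 238.0], 0.7)]
lever [([330.0, 208.0, 364.0, 224.0], 0.51)]
bushing0 [([291.0, 147.0, 309.0, 169.0], 0.76), ([238.0, 135.0, 261.0, 151.0], 0.6), ([385.0, 182.0, 404.0, 207.0], 0.56)]
lever_knob [([243.0, 176.0, 368.0, 239.0], 0.69), ([330.0, 207.0, 366.0, 229.0], 0.56)]
wrist [ 0.2213 -0.5362  0.3746] [-0.2923 -0.1031 -0.9508]
block []
board []
jig []
lever []
bushing0 []
lever_knob []
{'t': 1.05, 'joints': array([-1.5243,  0.1808,  1.607 , -0.    ,  1.3538, -0.2063]), 'qvel': array([-0.    ,  0.0006, -0.0013,  0.002 , -0.0008,  0.0013]), 'effort': array([  0.0002, -44.4857, -35.1689,  -0.0002,   0.0008,   0.    ]), 'tcp_pos': array([ 0.1438, -0.5567,  0.2533]), 'tool_rot': array([-3.1165, -0.396 ,  0.    ]), 'wrist_force': array([0.3463, 0.2119, 0.4769]), 'moment': array([0.0548, 0.0082, 0.0231]), 'gripper_width': 0.08538229174682826} 0.022
```

```bash
python3 - <<'E'
import cv2
a=cv2.imread('pics/top0.png'); cv2.imwrite('pics/top0c.png',cv2.resize(a[110:260,100:430],None,fx=2.4,fy=2.4,interpolation=cv2.INTER_CUBIC))
a=cv2.imread('pics/side0.png'); cv2.imwrite('pics/side0c.png',cv2.resize(a[100:300,140:340],None,fx=3,fy=3,interpolation=cv2.INTER_CUBIC))
E
```

```text
(no output)
```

View pics/top0.png

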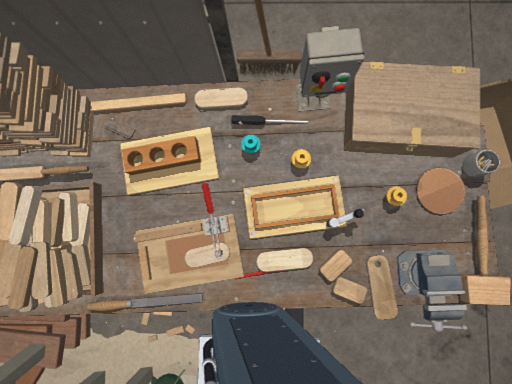

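View pics/top0c.png

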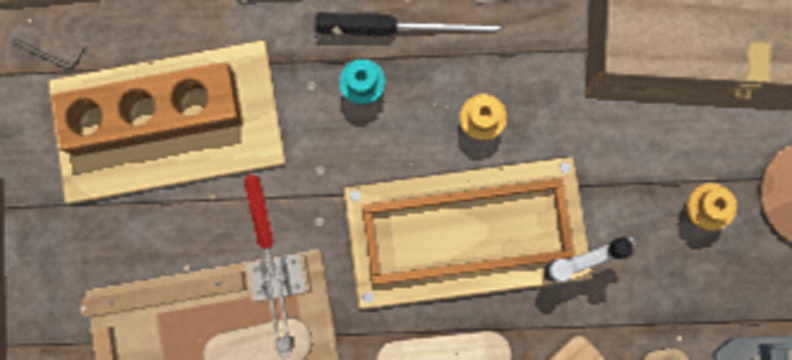

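View pics/side0c.png

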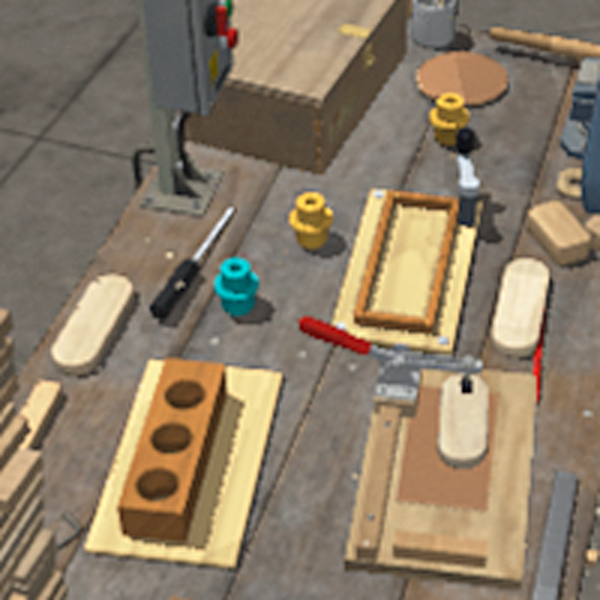

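Bushings to use are the gold ones at top-view pixels (301,158) and (397,196). The turquoise one at (251,145) is the look-alike and gets left alone. Other possible confusions are the clamp fixture base at (190,255) against the jig at (295,206), and the loose pale wood pieces against the block at (160,157). Next I'll get rough positions.

```bash
cat >> h.py <<'E'
from scipy.spatial.transform import Rotation as Ro
np.set_printoptions(precision=4,suppress=True)
def pose():
    s=arm.observe(); return np.array(s['tcp_pos']),Ro.from_rotvec(s['tool_rot']).as_matrix()
def plan(target,yaw=None,n=None,vmax=5.5):
    """yaw: world angle of tool x axis (deg), tool down. prints rows in cm/deg"""
    p,R=pose()
    y0=np.degrees(np.arctan2(R[1,0],R[0,0])); yaw=y0 if yaw is None else yaw
    Rt=Ro.from_euler('z',yaw,degrees=True).as_matrix()@np.diag([1,-1,-1.])
    rv=Ro.from_matrix(R.T@Rt).as_rotvec(degrees=True)
    d=np.array(target)-p
    k=int(max(np.ceil(np.linalg.norm(d)*100/vmax),np.ceil(np.linalg.norm(rv)/9),1)) if n is None else n
    rows=[]
    for i in range(k):
        Ri=R@Ro.from_rotvec(rv*i/k,degrees=True).as_matrix()
        rows.append(np.round(np.r_[Ri.T@(d*100/k),rv/k],2).tolist())
    print('pos',p,'yaw %.2f'%y0,'tot',d,'turn',rv); print(rows)
E
python3 - <<'E'
from h import *
p=cap('top')
for n,uv,z in [('bushA',(301,154),.06),('bushB',(398,193),.06),('turq',(251,141),.06),('blockc',(160,155),.054),('jig',(295,207),.012),('knob',(359,213),.1),('hinge',(332,223),.07),('board',(168,161),.009),('handle tip',(206,184),.12)]:
    print(n,onz(p,uv,z))
E
```

```text
bushA [ 0.632  -0.1033  0.06  ]
bushB [ 0.5327 -0.3514  0.06  ]
turq [0.6657 0.0285 0.06  ]
blockc [0.6268 0.2715 0.054 ]
jig [ 0.4965 -0.0919  0.012 ]
knob [ 0.4771 -0.2417  0.1   ]
hinge [ 0.4528 -0.1812  0.07  ]
board [0.6201 0.2623 0.009 ]
handle tip [0.5408 0.1333 0.12  ]
```

```bash
python3 - <<'E'
from h import *
plan((.49,-.14,.32),98)
E
```

```text
pos [ 0.1438 -0.5567  0.2533] yaw 14.48 tot [0.3462 0.4167 0.0667] turn [ -0.0001   0.0009 -83.5175]
[[4.39, -3.17, -0.67, -0.0, 0.0, -8.35], [4.81, -2.5, -0.67, -0.0, 0.0, -8.35], [5.12, -1.77, -0.67, -0.0, 0.0, -8.35], [5.32, -1.01, -0.67, -0.0, 0.0, -8.35], [5.41, -0.23, -0.67, -0.0, 0.0, -8.35], [5.39, 0.56, -0.67, -0.0, 0.0, -8.35], [5.25, 1.34, -0.67, -0.0, 0.0, -8.35], [5.0, 2.09, -0.67, -0.0, 0.0, -8.35], [4.64, 2.79, -0.67, -0.0, 0.0, -8.35], [4.19, 3.44, -0.67, -0.0, 0.0, -8.35]]
```

Call:
move_arm(plan=[[[4.4,-3.2,-0.7,0,0,-8.4],[4.8,-2.5,-0.7,0,0,-8.4],[5.1,-1.8,-0.7,0,0,-8.4],[5.3,-1.0,-0.7,0,0,-8.4],[5.4,-0.2,-0.7,0,0,-8.4],[5.4,0.6,-0.7,0,0,-8.4],[5.3,1.3,-0.7,0,0,-8.4],[5.0,2.1,-0.7,0,0,-8.4],[4.6,2.8,-0.7,0,0,-8.4],[4.2,3.4,-0.7,0,0,-8.4]]], hand=0)

```text
t: 2.35
tcp_pos: [0.4879, -0.1223, 0.3264]
tool_rot: [2.0, 2.415, 0.0]
wrist_force: [0.7, -0.3, -0.1]
gripper_width: 0.0855
```

```bash
python3 - <<'E'
from h import *
print(pose(),arm.tcp_to_tips)
p=cap('wrist','w1.png')
import pickle; pickle.dump(p,open('w1.pkl','wb'))
E
```

```text
(array([ 0.4879, -0.1223,  0.3264]), array([[-0.1866,  0.9824,  0.0044],
       [ 0.9824,  0.1866, -0.0035],
       [-0.0043,  0.0037, -1.    ]])) 0.022
```

View pics/w1.png

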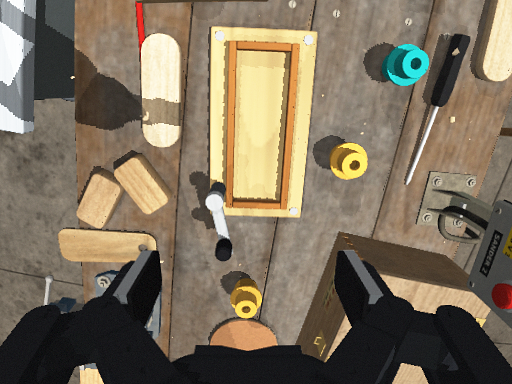

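```bash
python3 - <<'E'
import cv2
a=cv2.imread('pics/w1.png'); cv2.imwrite('pics/w1c.png',cv2.resize(a[15:275,195:385],None,fx=3,fy=2.3,interpolation=cv2.INTER_CUBIC))
E
```

```text
(no output)
```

View pics/w1c.png

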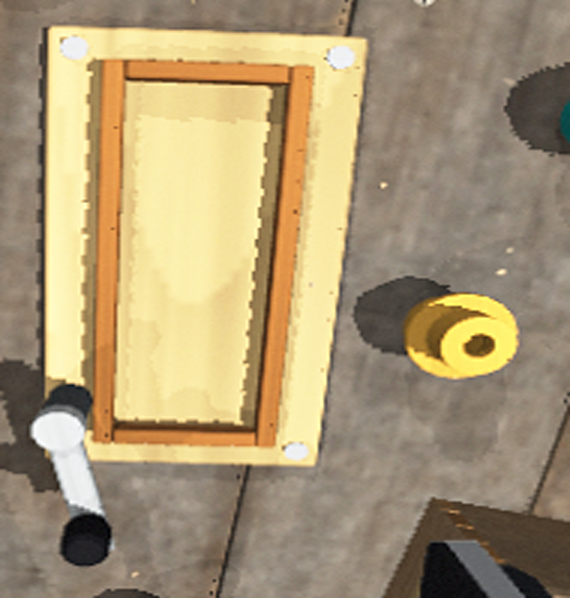

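```bash
cat >> h.py <<'E'
from scipy.optimize import least_squares
def fit(p,pts,uv,x0,z0=0.):
    pts=np.array(pts,float);uv=np.array(uv,float)
    def w(x):
        c,s=np.cos(x[2]),np.sin(x[2])
        return np.c_[x[0]+c*pts[:,0]-s*pts[:,1],x[1]+s*pts[:,0]+c*pts[:,1],pts[:,2]+z0]
    r=least_squares(lambda x:(proj(p,w(x))-uv).ravel(),x0,loss='soft_l1')
    return r.x,(proj(p,w(r.x))-uv)
E
python3 - <<'E'
from h import *
import pickle; p=pickle.load(open('w1.pkl','rb'))
P=[(-.07,.132,.012),(.07,.132,.012),(.07,-.132,.012),(-.045,.113,.028),(.045,.113,.028),(.045,-.113,.028),(-.045,-.113,.028),(-.035,.103,.028),(.035,.103,.028),(-.035,-.103,.028),(.035,-.103,.028)]
U=[(211.3,27.2),(317.3,32),(300.3,217.2),(230.3,41.5),(299.3,43.7),(286,208.9),(226,207.2),(237.3,49.8),(290.7,51.5),(233.3,199.3),(282,202.8)]
x,r=fit(p,P,U,[.5,-.09,.15]); print(x,np.degrees(x[2])); print(r)
c,s=np.cos(x[2]),np.sin(x[2]);R=np.array([[c,-s],[s,c]])
k=onz(p,(223.3,247.6),.104)[:2];h=R@[-.057,-.088]+x[:2]
print('knob',k,'hinge pred',h,'meas',onz(p,(214.3,201),.075),'rel',R.T@(k-h),np.linalg.norm(k-h))
for n,uv in [('A',(195+479/3,15+345/2.3))]: print(n,onz(p,uv,.06))
for l in ['bushing0','jig','lever_knob']:
    for d in arm.search_frame(p,l) if 0 else []: pass
E
```

```text
[ 0.5006 -0.09    0.1508] 8.637934250008092
[[-0.7005 -0.9136]
 [ 0.7737 -0.9553]
 [ 0.6168  0.9869]
 [-1.414  -0.9921]
 [ 0.7304 -0.0994]
 [ 1.0999  1.1772]
 [-0.0016  0.9263]
 [-0.6978 -0.6071]
 [ 0.9267  0.0515]
 [-0.3523  2.6554]
 [-1.1742  0.7039]]
knob [ 0.4783 -0.2317] hinge pred [ 0.4575 -0.1856] meas [ 0.4565 -0.1829  0.075 ] rel [ 0.0137 -0.0487] 0.05062502690346724
A [ 0.6284 -0.1054  0.06  ]
```

```bash
python3 - <<'E'
from h import *
plan((.62,.26,.30),98)
E
```

```text
pos [ 0.4909 -0.1172  0.3276] yaw 101.35 tot [ 0.1291  0.3772 -0.0276] turn [0.4671 0.101  3.3464]
[[4.31, 2.51, 0.36, 0.06, 0.01, 0.42], [4.32, 2.48, 0.35, 0.06, 0.01, 0.42], [4.34, 2.44, 0.35, 0.06, 0.01, 0.42], [4.36, 2.41, 0.35, 0.06, 0.01, 0.42], [4.38, 2.38, 0.35, 0.06, 0.01, 0.42], [4.39, 2.35, 0.35, 0.06, 0.01, 0.42], [4.41, 2.32, 0.35, 0.06, 0.01, 0.42], [4.43, 2.29, 0.35, 0.06, 0.01, 0.42]]
```

Call:
move_arm(plan=[[[4.3,2.5,0.35,0,0,0.4],[4.3,2.5,0.35,0,0,0.4],[4.3,2.4,0.35,0,0,0.4],[4.4,2.4,0.35,0,0,0.4],[4.4,2.4,0.35,0,0,0.4],[4.4,2.4,0.35,0,0,0.4],[4.4,2.3,0.35,0,0,0.4],[4.4,2.3,0.35,0,0,0.4],[0,0,0,0,0,0]]])

```text
t: 3.52
tcp_pos: [0.6245, 0.2737, 0.2994]
tool_rot: [2.052, 2.366, 0.009]
wrist_force: [-0.2, 0.7, 0.2]
gripper_width: 0.0853
```

```bash
python3 - <<'E'
from h import *
print(pose())
p=cap('wrist','w2.png')
import pickle; pickle.dump(p,open('w2.pkl','wb'))
a=cv2.imread('pics/w2.png'); cv2.imwrite('pics/w2c.png',cv2.resize(a,None,fx=1.56,fy=1.56,interpolation=cv2.INTER_CUBIC))
E
```

```text
(array([0.6245, 0.2737, 0.2994]), array([[-0.1416,  0.9899,  0.0111],
       [ 0.9899,  0.1416, -0.0021],
       [-0.0036,  0.0107, -0.9999]]))
```

View pics/w2.png

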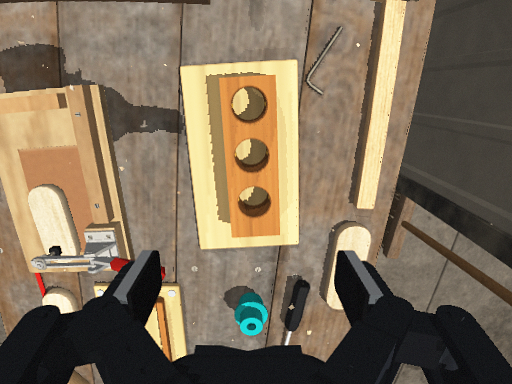

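```bash
python3 - <<'E'
import cv2
a=cv2.imread('pics/w2.png'); cv2.imwrite('pics/w2c.png',cv2.resize(a[50:255,170:310],None,fx=4,fy=2.9,interpolation=cv2.INTER_CUBIC))
E
```

```text
(no output)
```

View pics/w2c.png

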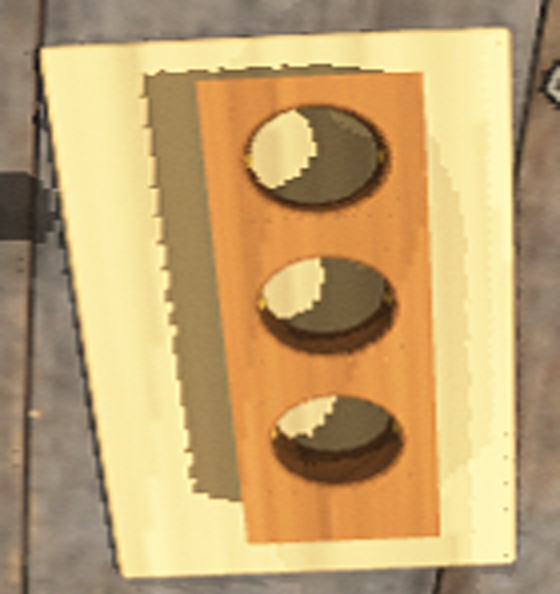

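```bash
python3 - <<'E'
from h import *
import pickle; p=pickle.load(open('w2.pkl','rb'))
B=[(-.032,.1,.045),(.032,.1,.045),(.032,-.1,.045),(-.032,-.1,.045),(0,.068,.045),(0,.008,.045),(0,-.052,.045)]
U=[(219,79),(276,75.2),(279.75,234.8),(231.75,237.2),(249.5,104.1),(251.75,155.2),(254.5,201.4)]
x,r=fit(p,B,U,[.62,.27,.15],.009); print('block',x,np.degrees(x[2])); print(r)
B=[(-.075,.13,.009),(.075,.13,.009),(.075,-.13,.009),(-.075,-.13,.009)]
U=[(180.25,66.2),(297.5,60),(299,244.1),(200.25,249)]
x2,r=fit(p,B,U,[.62,.27,.15],0); print('board',x2,np.degrees(x2[2])); print(r)
s=arm.observe();print(arm.search_frame(cap('top'),'block'))
plan((*x[:2],.13),90+np.degrees(x[2]))
E
```

```text
block [0.6328 0.2738 0.196 ] 11.231816680969605
[[ 0.4081 -1.4468]
 [-0.1009 -0.8577]
 [ 0.2562 -0.0966]
 [ 0.068   0.154 ]
 [-0.3414  0.7312]
 [ 0.0468  0.5179]
 [-0.3213  0.6982]]
board [0.6254 0.2613 0.1945] 11.142919303923833
[[-0.7219 -0.1755]
 [ 0.9382 -0.7655]
 [ 0.1012  0.6148]
 [-0.2131  0.9516]]
[{'rect': [124.3, 139.8, 197.8, 174.0], 'confidence': 0.92}]
pos [0.6246 0.2701 0.3007] yaw 97.93 tot [ 0.0082  0.0038 -0.1707] turn [ 0.6648  0.2913 -3.2999]
[[0.09, 0.16, 4.27, 0.17, 0.07, -0.82], [0.08, 0.18, 4.27, 0.17, 0.07, -0.82], [0.07, 0.19, 4.27, 0.17, 0.07, -0.82], [0.06, 0.21, 4.27, 0.17, 0.07, -0.82]]
```

Call:
move_arm(plan=[[[0.1,0.2,4.3,0.2,0,-0.8],[0.1,0.2,4.3,0.2,0,-0.8],[0.1,0.2,4.3,0.2,0.1,-0.8],[0.1,0.2,4.2,0.1,0.1,-0.8],[0,0,0,0,0,0]]])

```text
t: 4.3
tcp_pos: [0.6359, 0.2672, 0.1308]
tool_rot: [2.001, 2.415, 0.005]
wrist_force: [-0.5, -0.7, 0.3]
gripper_width: 0.0855
```

```bash
python3 - <<'E'
from h import *
plan((.6328,.2738,.053),101.2)
E
```

```text
pos [0.6359 0.2672 0.1308] yaw 100.71 tot [-0.0031  0.0066 -0.0778] turn [ 0.3436  0.1441 -0.4918]
[[0.36, -0.12, 3.89, 0.17, 0.07, -0.25], [0.36, -0.1, 3.89, 0.17, 0.07, -0.25]]
```

Call:
move_arm(plan=[[[0.4,-0.1,2.0,0.2,0.1,-0.3],[0.4,-0.1,2.0,0.2,0.1,-0.2],[0,0,2.0,0,0,0],[0,0,1.8,0,0,0],[0,0,0,0,0,0]]])

```text
t: 4.92
tcp_pos: [0.6356, 0.2747, 0.0534]
tool_rot: [1.994, 2.424, 0.009]
wrist_force: [-0.4, -0.3, 0.1]
gripper_width: 0.0851
```

```bash
python3 - <<'E'
from h import *
plan((.6328,.2738,.053),101.2)
p=cap('wrist','w3.png')
p=cap('side','s3.png')
a=cv2.imread('pics/s3.png'); cv2.imwrite('pics/s3c.png',cv2.resize(a[190:310,140:260],None,fx=5,fy=5,interpolation=cv2.INTER_CUBIC))
print(arm.observe()['wrist_force'],arm.tcp_to_tips)
E
```

```text
pos [0.6356 0.2747 0.0534] yaw 101.13 tot [-0.0028 -0.0009 -0.0004] turn [ 0.354  -0.0741 -0.066 ]
[[-0.04, -0.29, 0.04, 0.35, -0.07, -0.07]]
[ 0.1811 -0.3778 -0.2205] 0.022
```

View pics/w3.png

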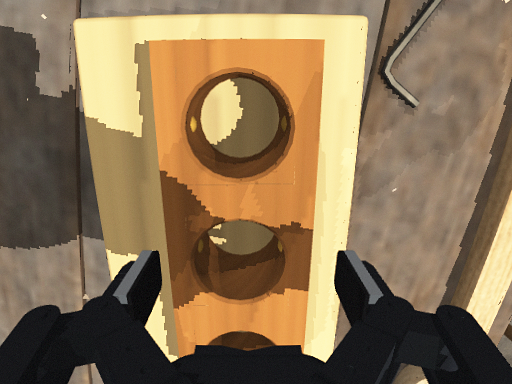

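View pics/s3c.png

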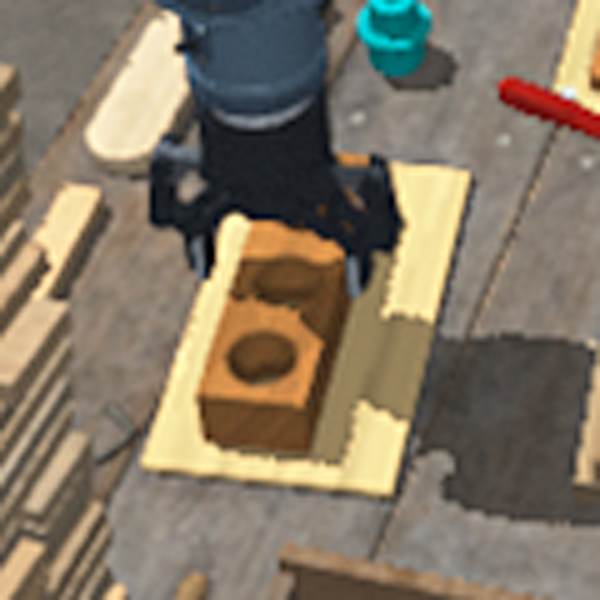

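```bash
python3 - <<'E'
from h import *
p=cap('wrist')
B=[(-.032,.1,.045),(.032,.1,.045),(0,.068,.045)]
U=[(149,41),(324,39),(240,123)]
x,r=fit(p,B,U,[.63,.27,.19],.009); print('block',x,np.degrees(x[2])); print(r)
E
```

```text
block [0.6346 0.2749 0.2073] 11.879626858933856
[[ 2.4503 -0.2272]
 [-0.387  -0.9495]
 [-0.7136  2.5951]]
```

Call:
move_arm(plan=[[[0,-0.2,0,0.3,0,0],[0,0,0,0,0,0],[0,0,0,0,0,0],[0,0,0,0,0,0],[0,0,0,0,0,0],[0,0,0,0,0,0]]], hand=1, force=50)

```text
t: 5.82
tcp_pos: [0.6357, 0.2749, 0.058]
tool_rot: [1.994, 2.424, 0.009]
wrist_force: [-0.4, -0.2, -1.7]
gripper_width: 0.0624
```

Call:
move_arm(plan=[[[0,0,0,0,0,0],[0,0,-0.5,0,0,0],[0,0,-1.0,0,0,0],[0,0,-1.5,0,0,0]]])

```text
t: 6.32
tcp_pos: [0.6339, 0.2744, 0.0873]
tool_rot: [1.995, 2.426, 0.004]
wrist_force: [-0.6, 0.0, -3.4]
gripper_width: 0.0625
```

```bash
python3 - <<'E'
from h import *
print(pose()[0],arm.observe()['wrist_force'],arm.tcp_to_tips,arm.observe()['gripper_width'])
p=cap('wrist','w4.png')
p=cap('side','s4.png')
a=cv2.imread('pics/s4.png'); cv2.imwrite('pics/s4c.png',cv2.resize(a[190:310,140:260],None,fx=5,fy=5,interpolation=cv2.INTER_CUBIC))
E
```

```text
[0.6339 0.2744 0.0873] [-0.6496  0.0484 -3.4131] 0.022 0.06245131648097629
```

View pics/s4c.png

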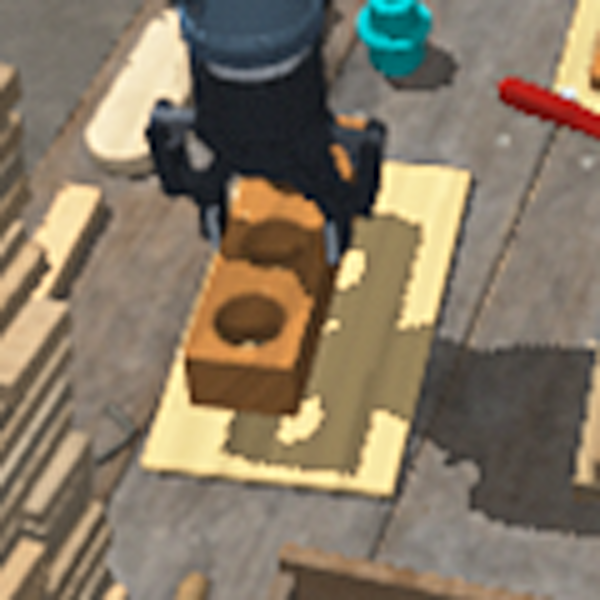

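View pics/w4.png

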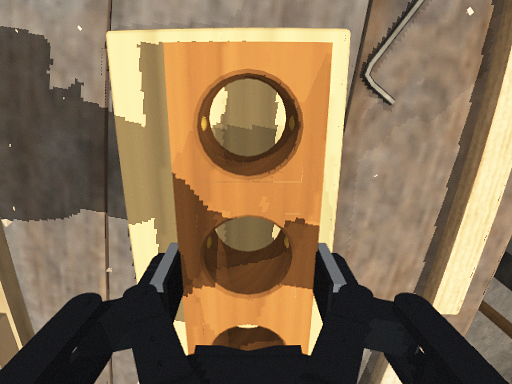

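```bash
cat >> h.py <<'E'
def inhand(p,U,pts):
    """fit block in tool frame: x(along tool x), y, z top depth, yaw"""
    pp,R=pose(); pts=np.array(pts,float);U=np.array(U,float)
    def w(v):
        c,s=np.cos(v[3]),np.sin(v[3])
        # block +y along tool +x, block +x along tool +y ; z up = -tool z
        tx=v[0]+c*pts[:,1]-s*pts[:,0]; ty=v[1]+s*pts[:,1]+c*pts[:,0]
        return pp+np.c_[tx,ty,np.full(len(pts),v[2])]@R.T
    r=least_squares(lambda v:(proj(p,w(v))-U).ravel(),[0,0,0,0])
    return r.x,proj(p,w(r.x))-U
E
python3 - <<'E'
from h import *
p=cap('wrist')
v,r=inhand(p,[(165,42),(333,42),(248,124),(248,256)],[(-.032,.1),(.032,.1),(0,.068),(0,.008)])
print(v,np.degrees(v[3]));print(r)
plan((.53,.10,.20),98.6)
E
```

```text
[0.0001 0.0007 0.0042 0.0034] 0.19455297720709827
[[ 0.1253 -0.791 ]
 [-0.6756 -0.2359]
 [ 0.5107  1.2229]
 [ 0.0615 -0.1691]]
pos [0.6356 0.2748 0.0891] yaw 101.13 tot [-0.1056 -0.1748  0.1109] turn [ 0.3803 -0.1023  2.5343]
[[-3.02, -2.73, -2.24, 0.08, -0.02, 0.51], [-3.04, -2.71, -2.24, 0.08, -0.02, 0.51], [-3.07, -2.68, -2.23, 0.08, -0.02, 0.51], [-3.09, -2.66, -2.23, 0.08, -0.02, 0.51], [-3.12, -2.64, -2.22, 0.08, -0.02, 0.51]]
```

Call:
move_arm(plan=[[[0,0,-5,0.2,0,0],[0,0,-5,0.2,0,0],[-1,-1,-4,0,0,0.5],[-5,-2.5,0,0,0,0.5],[-5,-2.5,0,0,0,0.5],[-5,-2.5,0,0,0,0.5],[-5,-2,0,0,0,0.5],[-5,-1,0,0,0,0],[-5,-1,0,0,0,0],[0,0,0,0,0,0]]])

```text
t: 7.72
tcp_pos: [0.5598, -0.0617, 0.2329]
tool_rot: [2.046, 2.382, 0.0]
wrist_force: [-0.8, 0.4, -4.3]
gripper_width: 0.0626
```

```bash
python3 - <<'E'
from h import *
plan((.5006,-.09,.17),98.6)
E
```

```text
pos [ 0.5598 -0.0617  0.2329] yaw 98.68 tot [-0.0592 -0.0283 -0.0629] turn [0.0537 0.0582 0.08  ]
[[-0.95, -3.14, 3.14, 0.03, 0.03, 0.04], [-0.95, -3.14, 3.14, 0.03, 0.03, 0.04]]
```

Call:
move_arm(plan=[[[-0.6,-2,2.1,0,0,0],[-0.6,-2,2.1,0,0,0],[-0.6,-1.9,2.1,0,0,0],[0,0,0,0,0,0]]])

```text
t: 8.22
tcp_pos: [0.5029, -0.0871, 0.1685]
tool_rot: [2.046, 2.382, 0.003]
wrist_force: [-0.2, -0.1, -4.1]
gripper_width: 0.0624
```

```bash
python3 - <<'E'
from h import *
import pickle
plan((.5006,-.09,.12),98.6)
p=cap('wrist','w5.png'); pickle.dump(p,open('w5.pkl','wb'))
p=cap('top','t5.png'); a=cv2.imread('pics/t5.png');cv2.imwrite('pics/t5c.png',cv2.resize(a[130:260,220:420],None,fx=4,fy=4,interpolation=cv2.INTER_CUBIC))
E
```

```text
pos [ 0.5029 -0.0871  0.1685] yaw 98.67 tot [-0.0023 -0.0029 -0.0485] turn [ 0.1535 -0.0108  0.0702]
[[-0.25, -0.28, 4.85, 0.15, -0.01, 0.07]]
```

View pics/w5.png

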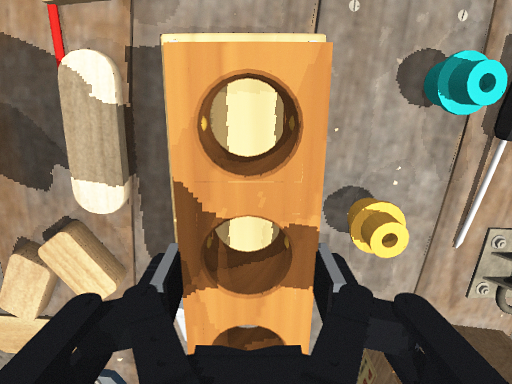

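View pics/t5c.png

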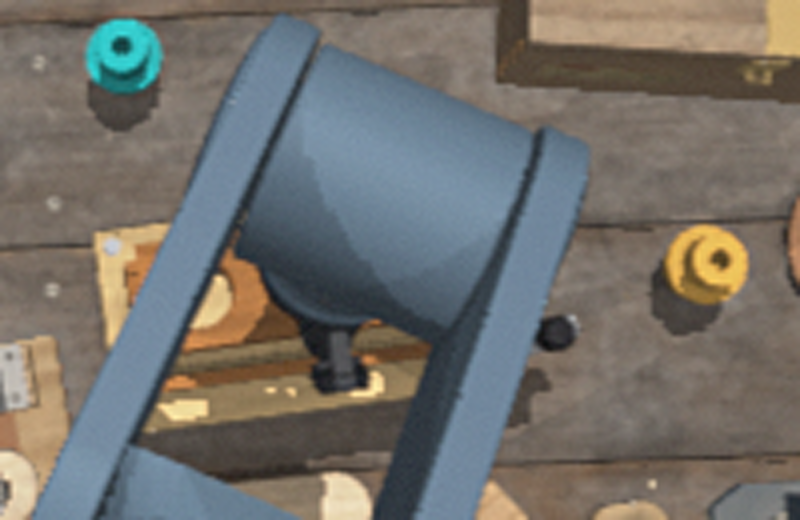

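Call:
move_arm(plan=[[[-0.25,-0.25,2,0.1,0,0],[0,0,2,0,0,0],[0,0,2,0,0,0],[0,0,2,0,0,0],[0,0,0,0,0,0]]])

```text
t: 8.95
tcp_pos: [0.5141, -0.09, 0.0965]
tool_rot: [2.028, 2.372, 0.014]
wrist_force: [-0.1, -0.1, -3.8]
gripper_width: 0.0627
```

```bash
python3 - <<'E'
from h import *
import pickle
plan((.5006,-.09,.061),98.6)
p=cap('wrist','w6.png'); pickle.dump(p,open('w6.pkl','wb'))
p=cap('side','s6.png'); a=cv2.imread('pics/s6.png');cv2.imwrite('pics/s6c.png',cv2.resize(a[120:240,220:340],None,fx=5,fy=5,interpolation=cv2.INTER_CUBIC))
E
```

```text
pos [ 0.5141 -0.09    0.0965] yaw 98.94 tot [-0.0135  0.     -0.0355] turn [1.1723 0.5581 0.3476]
[[0.25, -1.4, 3.52, 1.17, 0.56, 0.35]]
```

View pics/w6.png

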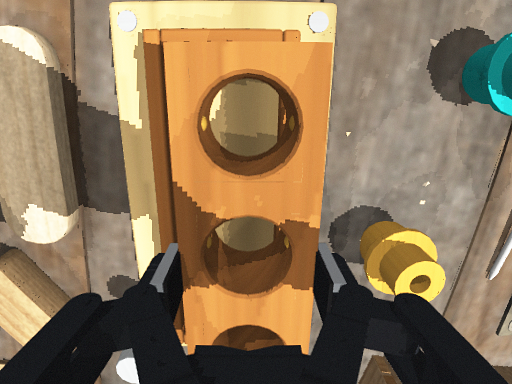

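View pics/s6c.png

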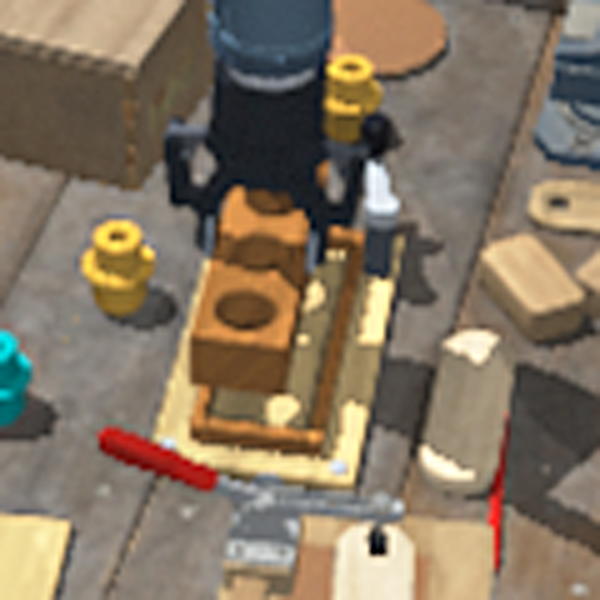

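```bash
python3 - <<'E'
from h import *
s=arm.observe();print(s)
E
```

```text
{'t': 9.05, 'joints': array([-0.4029,  0.2509,  1.8725,  0.0029,  0.9921, -0.5605]), 'qvel': array([-0.0069, -0.0136,  0.0009, -0.003 ,  0.    , -0.0005]), 'effort': array([  0.0829, -42.5375, -29.4239,   0.0213,  -0.0982,   0.0101]), 'tcp_pos': array([ 0.5152, -0.0907,  0.0982]), 'tool_rot': array([2.0258, 2.3695, 0.0158]), 'wrist_force': array([-0.1153, -0.4527, -3.6785]), 'moment': array([ 0.019 ,  0.0569, -0.0338]), 'gripper_width': 0.06268015704989466}
```

Call:
move_arm(plan=[[[0.2,-1.5,0.0,1.1,0.5,0.3],[0,0,0,0,0,0]]])

```text
t: 9.3
tcp_pos: [0.5005, -0.0913, 0.1]
tool_rot: [2.043, 2.378, 0.002]
wrist_force: [0.4, -0.2, -3.9]
gripper_width: 0.0627
```

```bash
python3 - <<'E'
from h import *
s=arm.observe();print(s['joints'],s['qvel'],s['wrist_force'])
plan((.5006,-.09,.061),98.6)
E
```

```text
[-0.4138  0.2306  1.8936 -0.0006  1.0105 -0.5646] [ 0.0046 -0.0071 -0.0285  0.0047 -0.0109  0.0017] [ 0.4046 -0.2001 -3.9116]
pos [ 0.5005 -0.0913  0.1   ] yaw 98.66 tot [ 0.0001  0.0013 -0.039 ] turn [0.3199 0.2353 0.057 ]
[[0.14, 0.01, 3.89, 0.32, 0.24, 0.06]]
```

Call:
move_arm(plan=[[[0.1,0,0.6,0.3,0.2,0],[0,0,0.6,0,0,0],[0,0,0.5,0,0,0],[0,0,0,0,0,0]]])

```text
t: 9.8
tcp_pos: [0.5008, -0.0906, 0.0824]
tool_rot: [2.047, 2.381, 0.001]
wrist_force: [-0.0, 0.0, -4.2]
gripper_width: 0.0624
```

```bash
python3 - <<'E'
from h import *
plan((.5006,-.09,.061),98.6)
p=cap('wrist','w7.png')
c,s=np.cos(.1508),np.sin(.1508)
def J(q): return [.5006+c*q[0]-s*q[1],-.09+s*q[0]+c*q[1],q[2]]
im=cv2.imread('pics/w7.png')
def line(a,b,col):
    q=proj(p,[J(a),J(b)]); cv2.line(im,*[tuple(int(round(k*16)) for k in z) for z in q],col,1,cv2.LINE_AA,4)
for X,Y,Z,col in [(.07,.132,.012,(255,0,0)),(.045,.113,.028,(0,0,255)),(.035,.103,.028,(0,255,0))]:
    line((-X,Y,Z),(X,Y,Z),col);line((-X,Y,Z),(-X,-Y*.2,Z),col);line((X,Y,Z),(X,-Y*.2,Z),col)
cv2.imwrite('pics/w7o.png',cv2.resize(im[0:270,90:350],None,fx=3,fy=2.2,interpolation=cv2.INTER_CUBIC))
E
```

```text
pos [ 0.5008 -0.0906  0.0824] yaw 98.63 tot [-0.0002  0.0006 -0.0214] turn [0.0785 0.0629 0.0255]
[[0.07, -0.01, 2.14, 0.08, 0.06, 0.03]]
```

View pics/w7o.png

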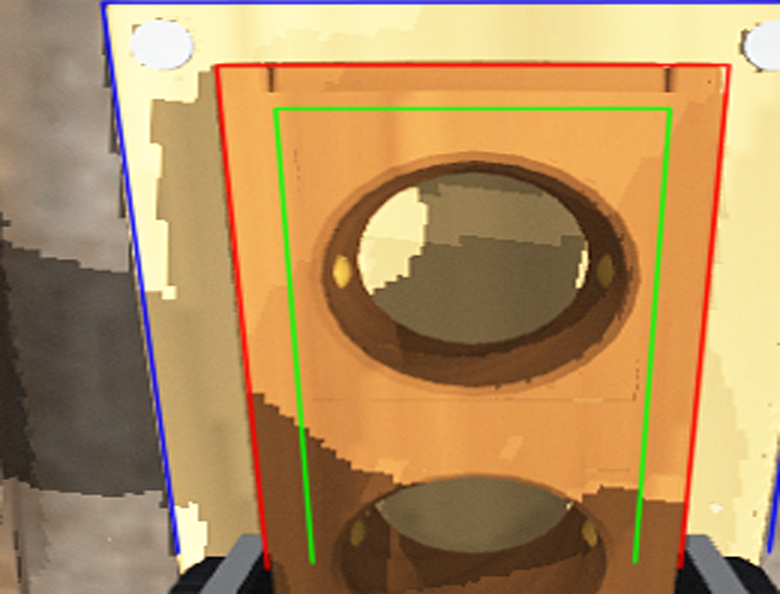

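Call:
move_arm(plan=[[[0,0,0.5,0,0,0],[0,0,0.5,0,0,0],[0,0,0.5,0,0,0],[0,0,0.4,0,0,0],[0,0,0,0,0,0]]])

```text
t: 10.48
tcp_pos: [0.501, -0.0907, 0.0622]
tool_rot: [2.047, 2.381, 0.001]
wrist_force: [0.7, 0.7, -3.8]
gripper_width: 0.0627
```

```bash
python3 - <<'E'
from h import *
plan((.5006,-.09,.061),98.6)
E
```

```text
pos [ 0.501  -0.0907  0.0622] yaw 98.63 tot [-0.0004  0.0007 -0.0012] turn [0.0957 0.0716 0.0251]
[[0.08, -0.03, 0.12, 0.1, 0.07, 0.03]]
```

Call:
move_arm(plan=[[[0,0,0.15,0,0,0],[0,0,0,0,0,0]]])

```text
t: 10.72
tcp_pos: [0.5014, -0.0909, 0.0611]
tool_rot: [2.046, 2.38, 0.001]
wrist_force: [0.2, -0.2, -3.6]
gripper_width: 0.0625
```

Call:
move_arm(plan=[[[0,0,0,0,0,0],[0,0,0,0,0,0],[0,0,0,0,0,0],[0,0,-1,0,0,0],[0,0,-3,0,0,0],[0,0,-5,0,0,0],[0,0,-5,0,0,0],[0,0,-3,0,0,0],[0,0,0,0,0,0]]], hand=0)

```text
t: 11.85
tcp_pos: [0.5021, -0.0912, 0.2415]
tool_rot: [2.042, 2.375, 0.004]
wrist_force: [0.1, -0.3, -0.8]
gripper_width: 0.0852
```

```bash
python3 - <<'E'
from h import *
import pickle
print(pose())
p=cap('wrist','w8.png');pickle.dump(p,open('w8.pkl','wb'))
E
```

```text
(array([ 0.5021, -0.0912,  0.2415]), array([[-0.1499,  0.9887,  0.0086],
       [ 0.9887,  0.1499, -0.004 ],
       [-0.0052,  0.0079, -1.    ]]))
```

View pics/w8.png

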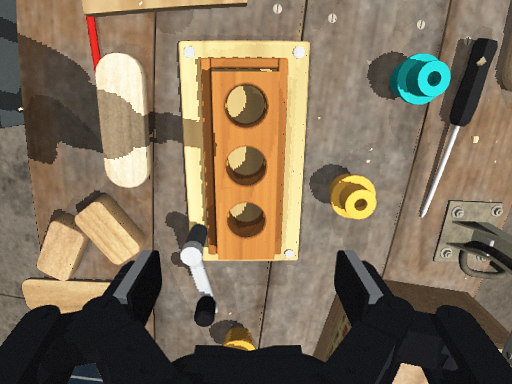

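```bash
python3 - <<'E'
from h import *
import pickle;p=pickle.load(open('w8.pkl','rb'))
im=cv2.imread('pics/w8.png'); cv2.imwrite('pics/w8c.png',cv2.resize(im[30:340,170:390],None,fx=3.4,fy=1.9,interpolation=cv2.INTER_CUBIC))
B=[(0,.068,.045),(0,.008,.045),(0,-.052,.045)]
U=[(246,105),(246.5,164.5),(246.5,220)]
x,r=fit(p,B,U,[.5,-.09,.15],.012);print(x,np.degrees(x[2]));print(r)
# scale-based height: distance bore0-bore2
for z in (.012,.02,.028):
    a,b=onz(p,U[0],z+.045),onz(p,U[2],z+.045);print(z,np.linalg.norm(a-b))
E
```

```text
[ 0.5022 -0.0902  0.1527] 8.751747801949007
[[ 0.0754 -0.2208]
 [-0.1597  0.87  ]
 [ 0.0828 -0.53  ]]
0.012 0.12041674679134579
0.02 0.11726226509901752
0.028 0.11410778340668924
```

View pics/w8c.png

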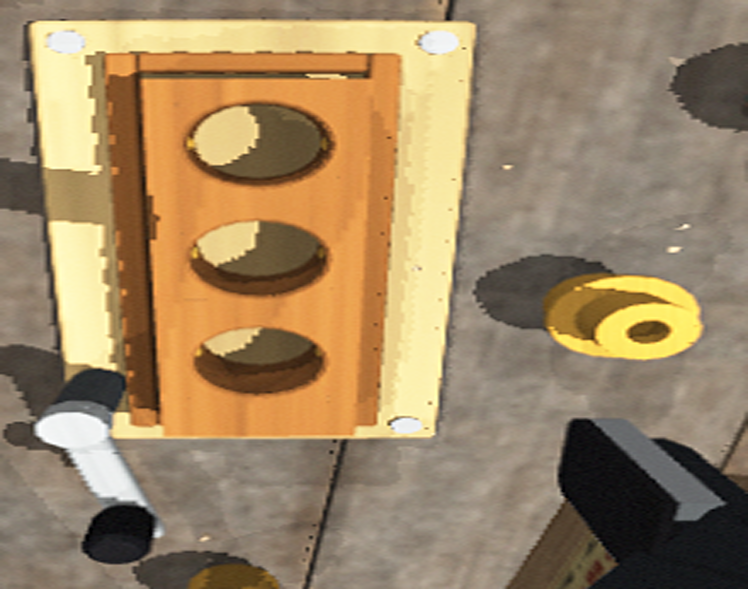

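```bash
python3 - <<'E'
from h import *
import pickle;p=pickle.load(open('w8.pkl','rb'))
c,s=np.cos(.1508),np.sin(.1508);R=np.array([[c,-s],[s,c]])
J=np.array([.5006,-.09]);h=J+R@[-.057,-.088]
im=cv2.imread('pics/w8.png')
for a in (0,.1,.2,.3):
    # knob top ring & hinge
    d=R@[np.sin(a),-np.cos(a)]; k=h+.062*d
    t=np.linspace(0,6.28,40)
    q=[proj(p,np.c_[k[0]+.011*np.cos(t),k[1]+.011*np.sin(t),np.full(40,z)]) for z in (.104,.072)]
    print(a,k,q[0].mean(0),q[0].min(0),q[0].max(0),q[1].mean(0))
for l in ['lever_knob','lever']: print(arm.search_frame(cap('wrist'),l))
E
```

```text
0 [ 0.4668 -0.2469] [191.6587 322.2355] [180.9902 313.916 ] [201.7961 330.3881] [196.0828 302.6768]
0.1 [ 0.4729 -0.2456] [197.49   322.0328] [186.808  313.7054] [207.6446 330.1949] [201.4345 302.4716]
0.2 [ 0.4788 -0.2438] [203.2418 321.3588] [192.5405 313.0107] [213.4188 329.5427] [206.7145 301.8216]
0.3 [ 0.4845 -0.2414] [208.8671 320.217 ] [198.141  311.8359] [219.072 328.435] [211.8789 300.7305]
[{'rect': [182.0, 243.7, 216.7, 327.8], 'confidence': 0.8}]
[{'rect': [185.9, 243.5, 221.7, 329.9], 'confidence': 0.73}]
```

```bash
python3 - <<'E'
from h import *
plan((.480,-.2435,.15),111)
E
```

```text
pos [ 0.4997 -0.0902  0.2363] yaw 98.61 tot [-0.0197 -0.1533 -0.0863] turn [ -0.0161   0.0033 -12.3854]
[[-3.72, -1.06, 2.16, -0.0, 0.0, -3.1], [-3.65, -1.26, 2.16, -0.0, 0.0, -3.1], [-3.58, -1.45, 2.16, -0.0, 0.0, -3.1], [-3.5, -1.65, 2.16, -0.0, 0.0, -3.1]]
```

Call:
move_arm(plan=[[[-3.7,-1.1,2.1,0,0,-3.1],[-3.6,-1.3,2.1,0,0,-3.1],[-3.6,-1.4,2.1,0,0,-3.1],[-3.5,-1.6,2.1,0,0,-3.1],[0,0,0,0,0,0]]])

```text
t: 12.72
tcp_pos: [0.477, -0.2442, 0.1429]
tool_rot: [-1.761, -2.588, -0.002]
wrist_force: [0.4, 1.3, 0.3]
gripper_width: 0.0855
```

```bash
python3 - <<'E'
from h import *
plan((.480,-.2435,.101),111,n=3)
E
```

```text
pos [ 0.477  -0.2442  0.1429] yaw 111.53 tot [ 0.003   0.0007 -0.0419] turn [-0.32   -0.5767  0.5276]
[[-0.03, 0.11, 1.39, -0.11, -0.19, 0.18], [-0.02, 0.11, 1.39, -0.11, -0.19, 0.18], [-0.02, 0.11, 1.39, -0.11, -0.19, 0.18]]
```

Call:
move_arm(plan=[[[0,0.1,1.4,-0.1,-0.2,0],[0,0.1,1.4,-0.1,-0.2,0],[0,0.1,1.3,-0.1,-0.2,0],[0,0,0,0,0,0]]])

```text
t: 13.22
tcp_pos: [0.4792, -0.2392, 0.0977]
tool_rot: [-1.764, -2.596, -0.001]
wrist_force: [0.1, 0.6, 0.5]
gripper_width: 0.086
```

```bash
python3 - <<'E'
from h import *
plan((.480,-.2435,.101),111,n=1)
cap('wrist','w9.png')
p=cap('side','s9.png'); a=cv2.imread('pics/s9.png');cv2.imwrite('pics/s9c.png',cv2.resize(a[100:220,240:360],None,fx=5,fy=5,interpolation=cv2.INTER_CUBIC))
E
```

```text
pos [ 0.4792 -0.2392  0.0977] yaw 111.60 tot [ 0.0008 -0.0043  0.0033] turn [-0.0622 -0.14    0.6021]
[[-0.42, -0.09, -0.33, -0.06, -0.14, 0.6]]
```

View pics/w9.png

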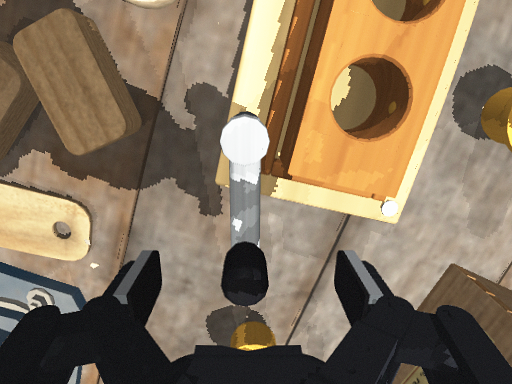

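View pics/s9c.png

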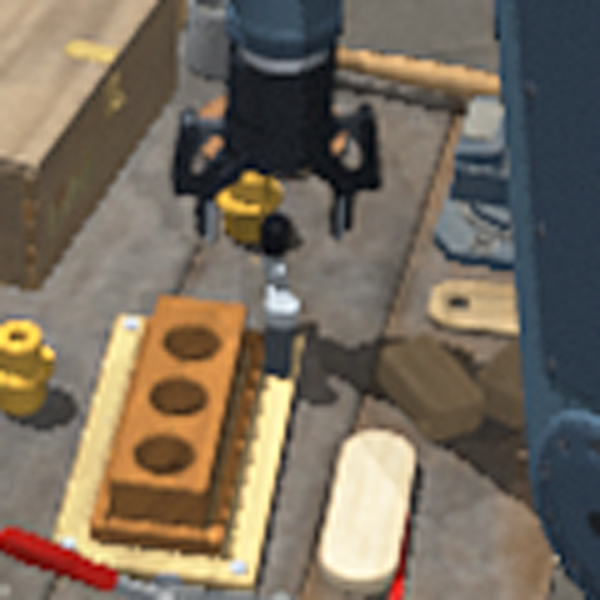

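Call:
move_arm(plan=[[[-0.4,0,-0.3,0,0,0.5],[0,0,0,0,0,0],[0,0,0,0,0,0],[0,0,0,0,0,0],[0,0,0,0,0,0],[0,0,0,0,0,0]]], hand=1, force=30)

```text
t: 14.08
tcp_pos: [0.4828, -0.2452, 0.1045]
tool_rot: [1.776, 2.587, -0.0]
wrist_force: [0.3, 0.8, 0.4]
gripper_width: 0.0205
```

```bash
python3 - <<'E'
from h import *
plan((.480,-.2435,.101),111,n=1)
E
```

```text
pos [ 0.4828 -0.2452  0.1045] yaw 111.06 tot [-0.0028  0.0017 -0.0035] turn [0.1107 0.1904 0.0574]
[[0.26, -0.2, 0.35, 0.11, 0.19, 0.06]]
```

Call:
move_arm(plan=[[[0.06,0.86,0.03,0,0,-8],[0.06,0.86,0.03,0,0,-8],[0.06,0.86,0,0,0,-8],[0.06,0.86,0,0,0,-8],[0,0,0,0,0,0]]])

```text
t: 14.7
tcp_pos: [0.5107, -0.2216, 0.1045]
tool_rot: [0.974, 2.985, 0.005]
wrist_force: [1.6, 1.6, 0.9]
gripper_width: 0.0207
```

```bash
python3 - <<'E'
from h import *
p,R=pose();h=np.array([.4575,-.1856]);d=p[:2]-h
print(p,'r',np.linalg.norm(d),'ang',np.degrees(np.arctan2(d[1],d[0]))+90-8.64,'yaw',np.degrees(np.arctan2(R[1,0],R[0,0]))-98.64, arm.observe()['wrist_force'],arm.observe()['gripper_width'])
E
```

```text
[ 0.5107 -0.2216  0.1045] r 0.0642870740066187 ang 47.279801504275554 yaw 45.202468030885214 [1.6297 1.5562 0.8962] 0.020727024084511263
```

Call:
move_arm(plan=[[[0.06,0.86,0,0,0,-8],[0.06,0.86,0,0,0,-8],[0.06,0.86,0,0,0,-8],[0.06,0.86,0,0,0,-8],[0.06,0.86,0,0,0,-8],[0,0.3,0,0,0,-2],[0,0,0,0,0,0]]])

```text
t: 15.58
tcp_pos: [0.5209, -0.1763, 0.1045]
tool_rot: [-0.154, 3.136, 0.011]
wrist_force: [0.4, 2.2, 0.0]
gripper_width: 0.0208
```

```bash
cat >> h.py <<'E'
def lev():
    p,R=pose();h=np.array([.4575,-.1856]);d=p[:2]-h
    print(p,'r',np.linalg.norm(d),'ang',np.degrees(np.arctan2(d[1],d[0]))+90-8.64,'yaw',np.degrees(np.arctan2(R[1,0],R[0,0]))-98.64, arm.observe()['wrist_force'],arm.observe()['gripper_width'])
E
python3 - <<'E'
from h import *
lev()
E
```

```text
[ 0.5209 -0.1763  0.1045] r 0.06410026319359464 ang 89.7400099886404 yaw -273.0098080349954 [0.4002 2.235  0.0231] 0.020803521075219218
```

Close to shut. I'll press a bit more until the stop resists.

Call:
move_arm(plan=[[[0,0.4,0,0,0,0],[0,0.4,0,0,0,0],[0,0.4,0,0,0,0]]])

```text
t: 15.95
tcp_pos: [0.5208, -0.1754, 0.1047]
tool_rot: [-0.142, 3.133, -0.02]
wrist_force: [0.6, -13.8, -7.5]
gripper_width: 0.0206
```

```bash
python3 - <<'E'
from h import *
lev()
E
```

```text
[ 0.5208 -0.1754  0.1047] r 0.06413947428345003 ang 90.48246253488189 yaw -273.4327701231056 [  0.6214 -13.7544  -7.4549] 0.020575751667627068
```

Call:
move_arm(plan=[[[0,-0.1,0,0,0,0],[0,0,0,0,0,0],[0,0,0,0,0,0],[0,0,0,0,0,0],[0,0,-2,0,0,0],[0,0,-5,0,0,0],[0,0,-5,0,0,0],[0,0,-3,0,0,0],[0,0,0,0,0,0]]], hand=0)

```text
t: 17.08
tcp_pos: [0.5193, -0.1741, 0.2579]
tool_rot: [-0.134, 3.136, -0.017]
wrist_force: [0.7, 0.4, 0.1]
gripper_width: 0.0854
```

```bash
python3 - <<'E'
from h import *
import pickle
p=cap('wrist','w10.png');pickle.dump(p,open('w10.pkl','wb'))
p=cap('side','s10.png'); a=cv2.imread('pics/s10.png');cv2.imwrite('pics/s10c.png',cv2.resize(a[100:220,220:340],None,fx=5,fy=5,interpolation=cv2.INTER_CUBIC))
plan((.6284,-.1054,.17),188.6)
E
```

```text
pos [ 0.5178 -0.1734  0.2546] yaw -175.12 tot [ 0.1106  0.068  -0.0846] turn [-0.4417 -0.1542 -3.7159]
[[-3.87, 1.97, 2.8, -0.15, -0.05, -1.24], [-3.91, 1.87, 2.8, -0.15, -0.05, -1.24], [-3.95, 1.78, 2.81, -0.15, -0.05, -1.24]]
```

View pics/w10.png

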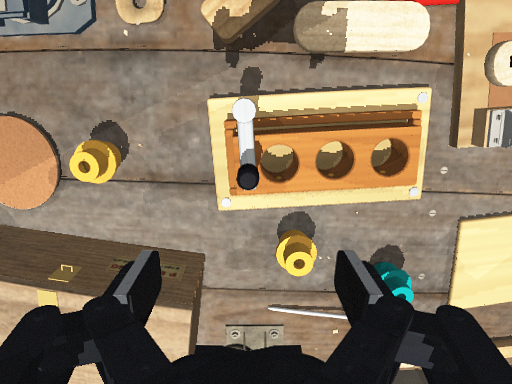

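View pics/s10c.png

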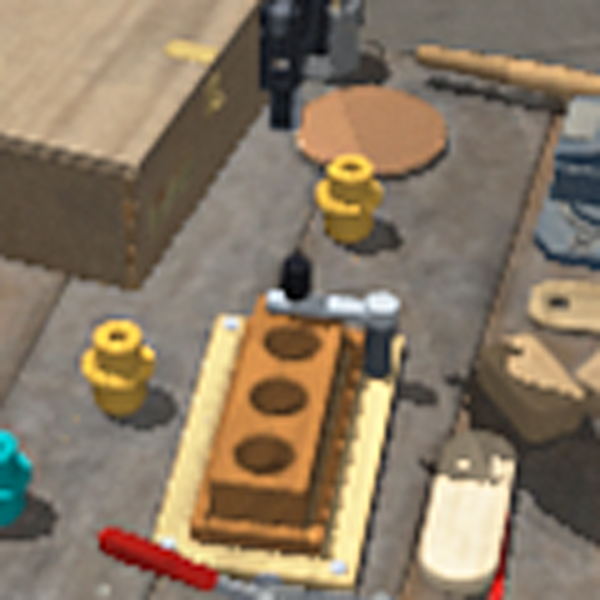

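```bash
python3 - <<'E'
from h import *
import pickle;p=pickle.load(open('w10.pkl','rb'))
print('A',onz(p,(300,262.5),.06),'B',onz(p,(86.5,166),.06))
B=[(0,.068,.045),(0,.008,.045),(0,-.052,.045)]
x,r=fit(p,B,[(389.5,157),(335,159.5),(279.5,161)],[.5,-.09,.15],.012);print(x,r)
c,s=np.cos(x[2]),np.sin(x[2])
for y in (.068,.008): print(x[0]-s*y,x[1]+c*y)
plan((.630,-.104,.17),98.6)
for l in ['bushing0']: print(arm.search_frame(cap('wrist'),l))
E
python3 -c "
import cv2;a=cv2.imread('pics/w10.png');cv2.imwrite('pics/w10c.png',cv2.resize(a[80:290,60:450],None,fx=2,fy=2,interpolation=cv2.INTER_CUBIC))"
```

```text
A [ 0.6262 -0.104   0.06  ] B [ 0.5292 -0.3524  0.06  ]
[ 0.5003 -0.0914  0.128 ] [[ 0.3854  0.2225]
 [-0.0243 -0.3927]
 [-0.3409  0.1899]]
0.4916262667236879 -0.023937120173926796
0.49928666808108074 -0.0834460963963729
pos [ 0.5178 -0.1734  0.2546] yaw -175.12 tot [ 0.1122  0.0694 -0.0846] turn [-0.4639  0.2238 86.2835]
[[-1.18, 0.6, 0.84, -0.05, 0.02, 8.63], [-1.08, 0.77, 0.84, -0.05, 0.02, 8.63], [-0.95, 0.92, 0.84, -0.05, 0.02, 8.63], [-0.8, 1.05, 0.84, -0.05, 0.02, 8.63], [-0.63, 1.16, 0.84, -0.05, 0.02, 8.63], [-0.45, 1.24, 0.84, -0.05, 0.02, 8.63], [-0.26, 1.3, 0.84, -0.05, 0.02, 8.63], [-0.06, 1.32, 0.84, -0.05, 0.02, 8.63], [0.14, 1.31, 0.84, -0.05, 0.02, 8.63], [0.33, 1.28, 0.84, -0.05, 0.02, 8.63]]
[{'rect': [65.5, 144.2, 117.8, 187.4], 'confidence': 0.88}, {'rect': [377.2, 265.1, 414.3, 302.6], 'confidence': 0.69}, {'rect': [274.1, 226.1, 314.6, 280.0], 'confidence': 0.64}]
```

View pics/w10c.png

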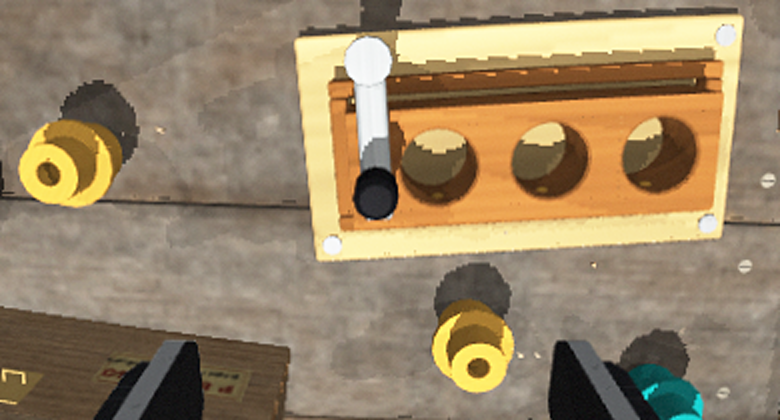

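Call:
move_arm(plan=[[[-1.2,0.6,0.8,0,0,8.6],[-1.1,0.8,0.8,0,0,8.6],[-1.0,0.9,0.8,0,0,8.6],[-0.8,1.0,0.8,0,0,8.6],[-0.6,1.2,0.8,0,0,8.6],[-0.5,1.2,0.8,0,0,8.6],[-0.3,1.3,0.8,0,0,8.6],[-0.1,1.3,0.8,0,0,8.6],[0.1,1.3,0.8,0,0,8.6],[0.3,1.3,0.8,0,0,8.6],[0,0,0,0,0,0]]])

```text
t: 18.65
tcp_pos: [0.6229, -0.1014, 0.1444]
tool_rot: [-2.078, -2.309, 0.031]
wrist_force: [-0.6, -0.2, -0.5]
gripper_width: 0.0852
```

```bash
python3 - <<'E'
from h import *
import pickle
p=cap('wrist','w11.png');pickle.dump(p,open('w11.pkl','wb'))
plan((.628,-.1045,.062),98.6)
E
```

```text
pos [ 0.6226 -0.1017  0.1447] yaw 96.09 tot [ 0.0054 -0.0028 -0.0827] turn [-2.1952 -0.7826 -2.4996]
[[-0.22, 0.41, 4.12, -1.1, -0.39, -1.25], [-0.2, 0.33, 4.13, -1.1, -0.39, -1.25]]
```

View pics/w11.png

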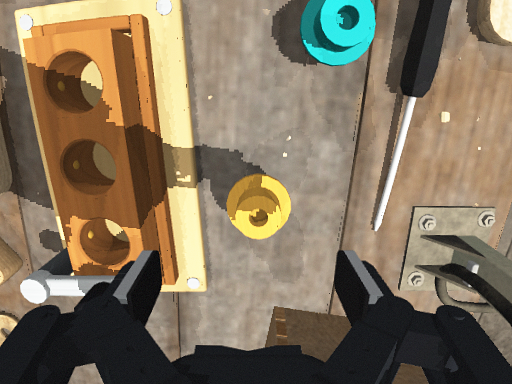

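```bash
python3 - <<'E'
from h import *
import pickle;p=pickle.load(open('w11.pkl','rb'))
im=cv2.imread('pics/w11.png')
t=np.linspace(0,6.28,60)
def circ(c,r,z,col):
    q=proj(p,np.c_[c[0]+r*np.cos(t),c[1]+r*np.sin(t),np.full(60,z)])
    cv2.polylines(im,[np.int32(np.round(q*16))],True,col,1,cv2.LINE_AA,4)
c=onz(p,(259,214.5),.06)[:2];print(c)
circ(c,.026,.033,(255,0,0));circ(c,.017,.06,(0,0,255));circ(c,.007,.06,(0,255,0))
cv2.imwrite('pics/w11o.png',cv2.resize(im[155:255,210:310],None,fx=5,fy=5))
E
```

```text
[ 0.628 -0.103]
```

View pics/w11o.png

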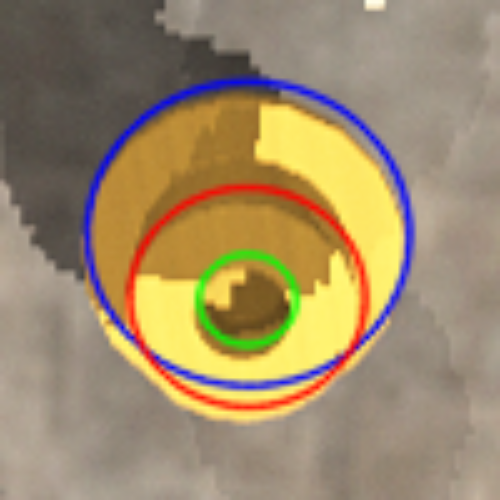

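Call:
move_arm(plan=[[[-0.2,0.4,1.5,-1.1,-0.4,-1.3],[-0.2,0.3,1.5,-1.1,-0.4,-1.2],[0,0,1.5,0,0,0],[0,0,0,0,0,0]]])

```text
t: 19.2
tcp_pos: [0.6271, -0.1057, 0.0973]
tool_rot: [-2.036, -2.391, 0.002]
wrist_force: [0.5, -0.4, 0.5]
gripper_width: 0.0856
```

```bash
python3 - <<'E'
from h import *
plan((.628,-.1045,.061),98.6,n=2)
E
```

```text
pos [ 0.6271 -0.1057  0.0973] yaw 99.18 tot [ 0.0009  0.0012 -0.0363] turn [-0.1044 -0.0138  0.585 ]
[[0.05, 0.06, 1.82, -0.05, -0.01, 0.29], [0.05, 0.05, 1.82, -0.05, -0.01, 0.29]]
```

Call:
move_arm(plan=[[[0.1,0.1,1.2,0,0,0.3],[0,0,1.2,0,0,0.3],[0,0,1.2,0,0,0],[0,0,0,0,0,0]]])

```text
t: 19.7
tcp_pos: [0.6282, -0.1047, 0.0596]
tool_rot: [-2.048, -2.381, 0.002]
wrist_force: [-0.1, 0.1, -0.1]
gripper_width: 0.0854
```

```bash
python3 - <<'E'
from h import *
plan((.628,-.1045,.061),98.6,n=1)
p=cap('wrist','w12.png')
p=cap('side','s12.png'); a=cv2.imread('pics/s12.png');cv2.imwrite('pics/s12c.png',cv2.resize(a[110:210,190:290],None,fx=6,fy=6,interpolation=cv2.INTER_CUBIC))
E
```

```text
pos [ 0.6282 -0.1047  0.0596] yaw 98.58 tot [-0.0002  0.0002  0.0014] turn [-0.0814  0.0059 -0.0179]
[[0.02, -0.02, -0.14, -0.08, 0.01, -0.02]]
```

View pics/s12c.png

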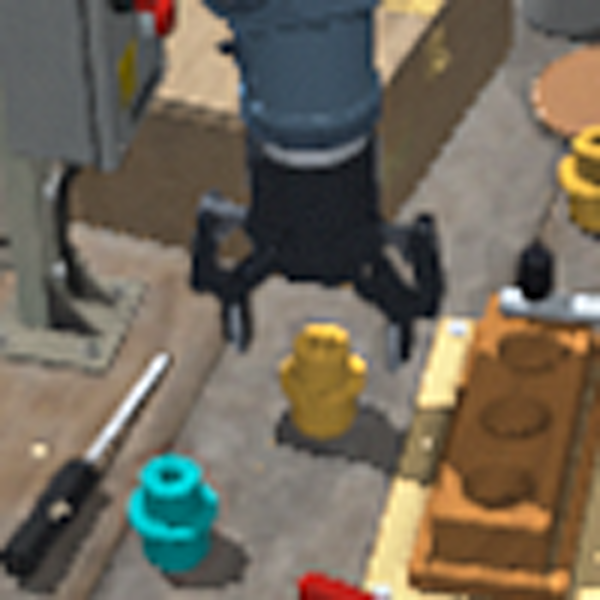

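View pics/w12.png

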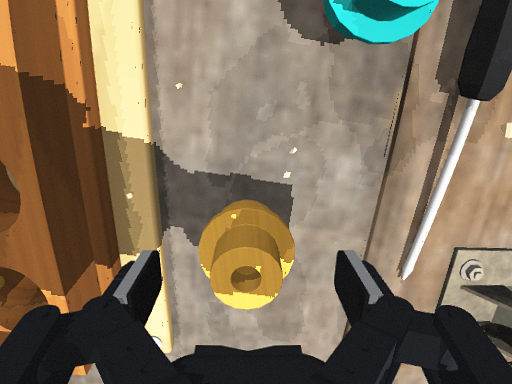

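Call:
move_arm(plan=[[[0,0,0,0,0,0],[0,0,0,0,0,0],[0,0,0,0,0,0],[0,0,0,0,0,0],[0,0,0,0,0,0]]], hand=1, force=70)

```text
t: 20.42
tcp_pos: [0.6302, -0.1054, 0.0627]
tool_rot: [2.046, 2.379, 0.001]
wrist_force: [0.3, 0.4, -1.1]
gripper_width: 0.0317
```

Call:
move_arm(plan=[[[0,0,-2,0,0,0],[0,0,-4,0,0,0],[0,0,-4,0,0,0],[0,0,0,0,0,0]]])

```text
t: 20.92
tcp_pos: [0.6299, -0.1051, 0.1685]
tool_rot: [2.046, 2.378, 0.001]
wrist_force: [0.1, 0.0, -1.4]
gripper_width: 0.0314
```

```bash
python3 - <<'E'
from h import *
p=cap('wrist','w13.png')
p=cap('side','s13.png'); a=cv2.imread('pics/s13.png');cv2.imwrite('pics/s13c.png',cv2.resize(a[90:210,180:300],None,fx=5,fy=5,interpolation=cv2.INTER_CUBIC))
plan((.4916,-.0239,.16),98.6)
E
```

```text
pos [ 0.6275 -0.1044  0.1641] yaw 98.59 tot [-0.1359  0.0805 -0.0041] turn [-0.1716 -0.04   -0.0119]
[[3.33, -4.08, 0.15, -0.06, -0.01, -0.0], [3.33, -4.08, 0.15, -0.06, -0.01, -0.0], [3.33, -4.08, 0.14, -0.06, -0.01, -0.0]]
```

View pics/s13c.png

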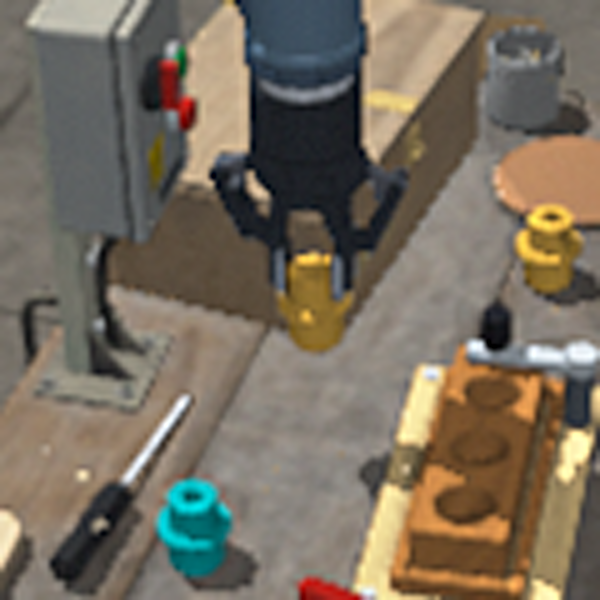

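View pics/w13.png

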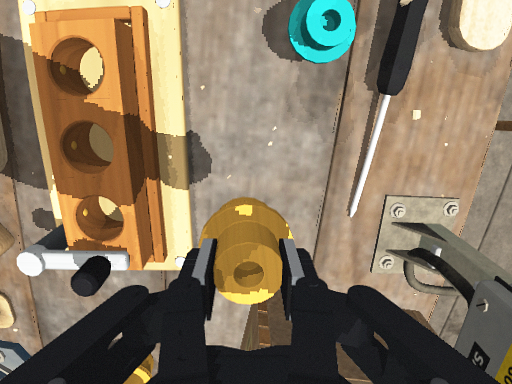

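Call:
move_arm(plan=[[[3.3,-4.1,0,0,0,0],[3.3,-4.1,0,0,0,0],[3.3,-4.1,0,0,0,0],[0,0,0,0,0,0]]])

```text
t: 21.52
tcp_pos: [0.4816, -0.0214, 0.1566]
tool_rot: [-2.039, -2.368, 0.012]
wrist_force: [0.6, 0.1, -0.8]
gripper_width: 0.0319
```

```bash
python3 - <<'E'
from h import *
import pickle
plan((.491,-.0236,.125),98.6)
p=cap('wrist','w14.png');pickle.dump((p,pose()),open('w14.pkl','wb'))
plan((.491,-.0236,.125),98.6)
E
```

```text
pos [ 0.4816 -0.0214  0.1566] yaw 98.52 tot [ 0.0094 -0.0022 -0.0316] turn [-0.9715 -0.4387 -0.078 ]
[[-0.38, 0.95, 3.14, -0.97, -0.44, -0.08]]
pos [ 0.4839 -0.0226  0.1575] yaw 98.49 tot [ 0.0071 -0.001  -0.0325] turn [-0.8097 -0.3474 -0.1107]
[[-0.23, 0.74, 3.23, -0.81, -0.35, -0.11]]
```

View pics/w14.png

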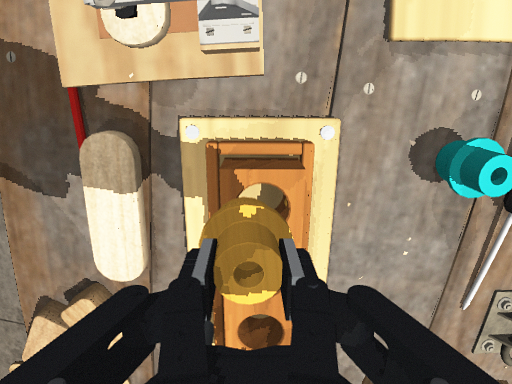

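Call:
move_arm(plan=[[[-0.2,0.7,1.2,-0.8,-0.3,0],[0,0,1.2,0,0,0],[0,0,0,0,0,0],[0,0,0,0,0,0]]])

```text
t: 22.08
tcp_pos: [0.493, -0.0251, 0.1316]
tool_rot: [-2.052, -2.378, 0.0]
wrist_force: [0.4, 0.2, -1.4]
gripper_width: 0.0316
```

```bash
python3 - <<'E'
from h import *
import pickle
P=pose()
p=cap('wrist','w15.png');pickle.dump((p,P),open('w15.pkl','wb'))
plan((.491,-.0236,.125),98.6)
im=cv2.imread('pics/w15.png');cv2.imwrite('pics/w15c.png',cv2.resize(im[90:360,150:350],None,fx=3,fy=2.2,interpolation=cv2.INTER_CUBIC))
E
```

```text
pos [ 0.4929 -0.0251  0.1317] yaw 98.42 tot [-0.0019  0.0015 -0.0067] turn [-0.0328 -0.0327 -0.175 ]
[[0.17, -0.17, 0.67, -0.03, -0.03, -0.18]]
```

View pics/w15c.png

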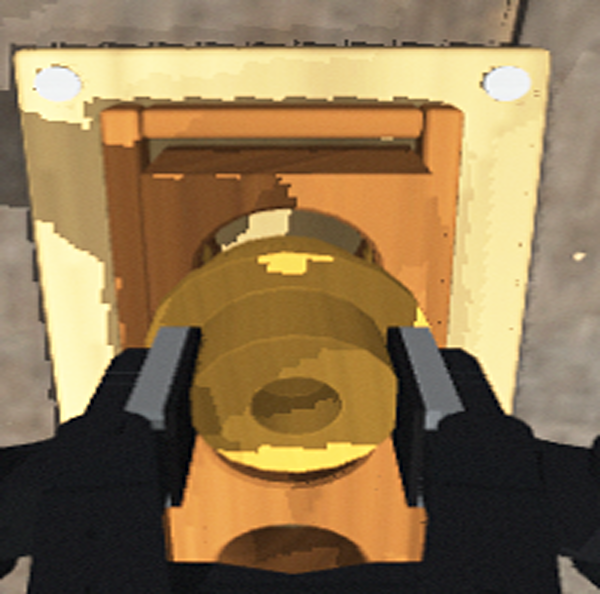

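```bash
python3 - <<'E'
from h import *
import pickle
p,(pp,R)=pickle.load(open('w15.pkl','rb'))
for dz in (.0005,.003,.006):
    w=onz(p,(248.3,274),pp[2]-dz); print('bush tool',R.T@(w-pp), w)
B=[(-.032,.1,.045),(.032,.1,.045),(0,.08875,.045)]
x,r=fit(p,B,[(197.3,168.6),(291.7,168.6),(246,184)],[.5,-.09,.15],.012);print(x,r)
for yaw in (.1508,):
  c,s=np.cos(yaw),np.sin(yaw)
  m=(onz(p,(197.3,168.6),.057)+onz(p,(291.7,168.6),.057))/2; print('bore0 from edge',m[0]+s*.032,m[1]-c*.032)
E
```

```text
bush tool [0.0013 0.0003 0.0005] [ 0.4931 -0.0238  0.1311]
bush tool [-0.0003  0.0003  0.003 ] [ 0.4933 -0.0254  0.1286]
bush tool [-0.0023  0.0003  0.006 ] [ 0.4936 -0.0273  0.1256]
[ 0.5014 -0.0912  0.1479] [[-0.5183 -0.1768]
 [ 2.3677 -0.3415]
 [-0.5279  0.7166]]
bore0 from edge 0.4908660368999495 -0.024186433129359797
```

Call:
move_arm(plan=[[[0.1,-0.2,0.3,0,0,-0.2],[0,0,0.4,0,0,0],[0,0,0,0,0,0]]])

```text
t: 22.5
tcp_pos: [0.491, -0.0245, 0.1248]
tool_rot: [2.048, 2.382, 0.001]
wrist_force: [-0.4, 0.1, -1.0]
gripper_width: 0.0318
```

```bash
python3 - <<'E'
from h import *
plan((.491,-.024,.115),98.6)
E
```

```text
pos [ 0.491  -0.0245  0.1248] yaw 98.63 tot [-0.      0.0005 -0.0098] turn [ 0.02   -0.0092  0.0308]
[[0.05, 0.01, 0.98, 0.02, -0.01, 0.03]]
```

Call:
move_arm(plan=[[[0.05,0,0.4,0,0,0],[0,0,0.4,0,0,0],[0,0,0.3,0,0,0]]])

```text
t: 22.88
tcp_pos: [0.4915, -0.0241, 0.1137]
tool_rot: [2.047, 2.381, 0.002]
wrist_force: [1.6, -0.2, 0.4]
gripper_width: 0.0317
```

```bash
python3 - <<'E'
from h import *
plan((.491,-.024,.104),98.6)
print(arm.observe()['wrist_force'],arm.observe()['moment'])
p=cap('wrist','w16.png')
p=cap('side','s16.png'); a=cv2.imread('pics/s16.png');cv2.imwrite('pics/s16c.png',cv2.resize(a[120:240,200:320],None,fx=5,fy=5,interpolation=cv2.INTER_CUBIC))
E
```

```text
pos [ 0.4915 -0.0241  0.1137] yaw 98.64 tot [-0.0005  0.0001 -0.0097] turn [0.1089 0.0295 0.0357]
[[0.02, -0.05, 0.97, 0.11, 0.03, 0.04]]
[ 1.5916 -0.235   0.37  ] [-0.0043 -0.2102  0.0387]
```

View pics/s16c.png

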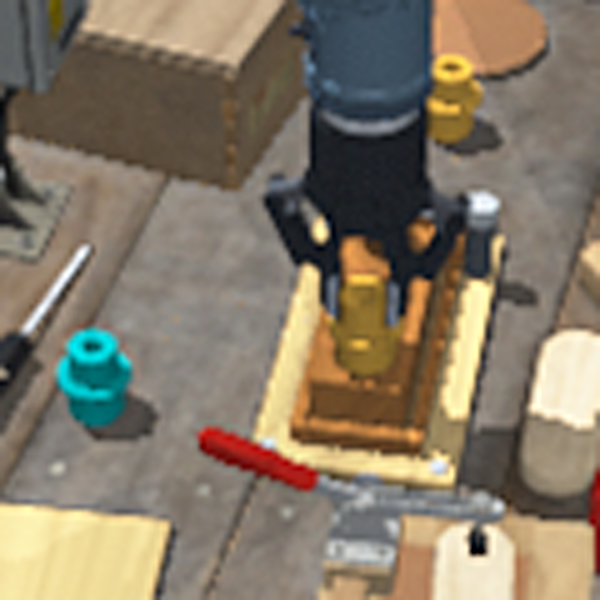

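Call:
move_arm(plan=[[[0,0.05,0.35,0,0,0],[0,0,0.35,0,0,0],[0,0,0.3,0,0,0]]])

```text
t: 23.35
tcp_pos: [0.4924, -0.0242, 0.1033]
tool_rot: [2.047, 2.381, 0.002]
wrist_force: [-0.5, -0.5, -0.4]
gripper_width: 0.0316
```

```bash
python3 - <<'E'
from h import *
plan((.491,-.024,.0897),98.6)
print(arm.observe()['wrist_force'],arm.observe()['moment'])
E
```

```text
pos [ 0.4924 -0.0242  0.1033] yaw 98.63 tot [-0.0014  0.0002 -0.0136] turn [0.143  0.0499 0.0296]
[[0.04, -0.14, 1.36, 0.14, 0.05, 0.03]]
[-0.5064 -0.5058 -0.4044] [-0.0853 -0.1545  0.0463]
```

In without force. Now press.

Call:
move_arm(plan=[[[0,0,0.4,0.1,0,0],[0,0,0.4,0,0,0],[0,0,0.5,0,0,0],[0,0,0.5,0,0,0]]])

```text
t: 23.85
tcp_pos: [0.4943, -0.0243, 0.0886]
tool_rot: [2.046, 2.38, 0.002]
wrist_force: [-25.4, 3.0, 57.7]
gripper_width: 0.0323
```

```bash
python3 - <<'E'
from h import *
plan((.491,-.024,.0897),98.6)
print(arm.observe()['wrist_force'],arm.observe()['moment'])
E
```

```text
pos [ 0.4943 -0.0243  0.0886] yaw 98.64 tot [-0.0033  0.0003  0.0011] turn [0.1532 0.0803 0.044 ]
[[0.08, -0.32, -0.11, 0.15, 0.08, 0.04]]
[-25.4181   2.9863  57.6713] [ 0.5465  4.1475 -0.3127]
```

Call:
move_arm(plan=[[[0,-0.2,-0.1,0,0,0]]])

```text
t: 23.98
tcp_pos: [0.4921, -0.0246, 0.0899]
tool_rot: [2.045, 2.381, 0.001]
wrist_force: [0.1, -0.5, -3.7]
gripper_width: 0.0319
```

Call:
move_arm(plan=[[[0,0,0,0,0,0],[0,0,0,0,0,0],[0,0,0,0,0,0],[0,0,0,0,0,0],[0,0,-2,0,0,0],[0,0,-5,0,0,0],[0,0,-5,0,0,0],[0,0,0,0,0,0]]], hand=0)

```text
t: 24.98
tcp_pos: [0.4904, -0.0242, 0.2104]
tool_rot: [-2.046, -2.381, 0.002]
wrist_force: [0.2, 0.2, 0.4]
gripper_width: 0.0856
```

```bash
python3 - <<'E'
from h import *
import pickle
print(arm.observe()['wrist_force'])
p=cap('wrist','w17.png');pickle.dump(p,open('w17.pkl','wb'))
p=cap('side','s17.png'); a=cv2.imread('pics/s17.png');cv2.imwrite('pics/s17c.png',cv2.resize(a[120:240,200:320],None,fx=5,fy=5,interpolation=cv2.INTER_CUBIC))
plan((.5315,-.3515,.17),98.6)
E
```

```text
[0.2449 0.2348 0.3887]
pos [ 0.4878 -0.0235  0.2063] yaw 98.64 tot [ 0.0437 -0.328  -0.0363] turn [-0.5418 -0.232   0.0362]
[[-4.73, -0.08, 0.5, -0.08, -0.03, 0.01], [-4.73, -0.08, 0.5, -0.08, -0.03, 0.01], [-4.73, -0.08, 0.51, -0.08, -0.03, 0.01], [-4.73, -0.08, 0.51, -0.08, -0.03, 0.01], [-4.73, -0.08, 0.51, -0.08, -0.03, 0.01], [-4.73, -0.08, 0.51, -0.08, -0.03, 0.01], [-4.73, -0.08, 0.52, -0.08, -0.03, 0.01]]
```

View pics/s17c.png

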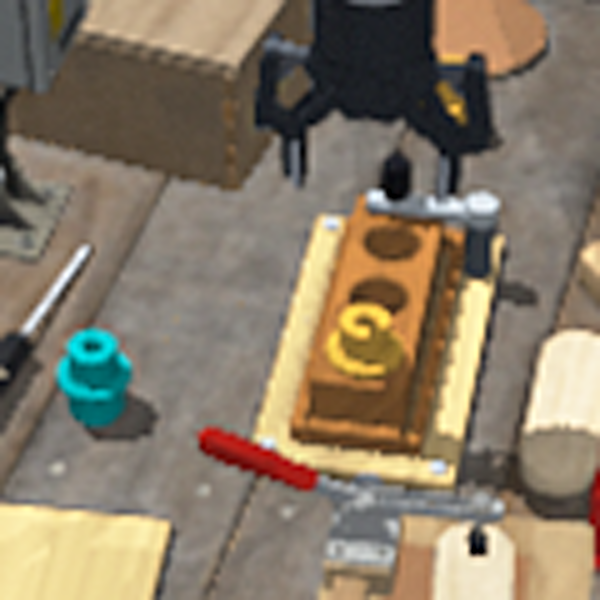

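View pics/w17.png

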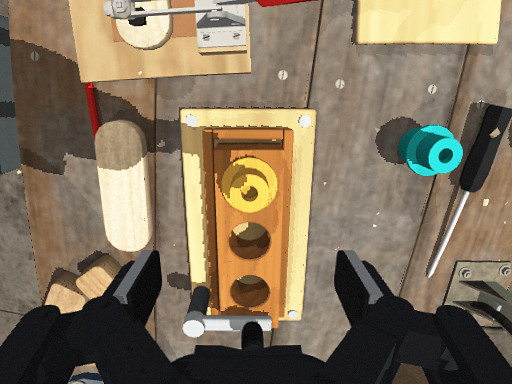

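Call:
move_arm(plan=[[[-4.7,-0.1,0,0,0,0],[-4.7,-0.1,0,0,0,0],[-4.7,-0.1,0.6,0,0,0],[-4.7,-0.1,0.6,0,0,0],[-4.7,-0.1,0.6,0,0,0],[-4.7,-0.1,0.6,0,0,0],[-4.7,-0.1,0.6,0,0,0],[0,0,0,0,0,0],[0,0,0,0,0,0]]])

```text
t: 26.2
tcp_pos: [0.522, -0.3522, 0.1503]
tool_rot: [-2.018, -2.353, 0.008]
wrist_force: [-0.1, 0.0, 0.6]
gripper_width: 0.0854
```

```bash
python3 - <<'E'
from h import *
import pickle
p=cap('wrist','w18.png');pickle.dump(p,open('w18.pkl','wb'))
plan((.5315,-.3515,.1),98.6)
E
```

```text
pos [ 0.5219 -0.352   0.1503] yaw 98.74 tot [ 0.0096  0.0005 -0.0503] turn [-1.7995 -1.6167  0.1704]
[[-0.24, 1.12, 4.99, -1.8, -1.62, 0.17]]
```

View pics/w18.png

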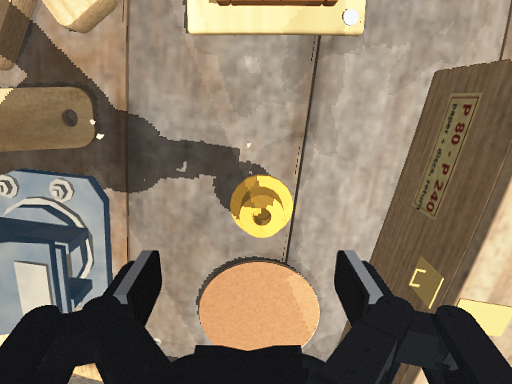

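```bash
python3 - <<'E'
from h import *
import pickle;p=pickle.load(open('w18.pkl','rb'))
im=cv2.imread('pics/w18.png')
t=np.linspace(0,6.28,60)
def circ(c,r,z,col):
    q=proj(p,np.c_[c[0]+r*np.cos(t),c[1]+r*np.sin(t),np.full(60,z)])
    cv2.polylines(im,[np.int32(np.round(q*16))],True,col,1,cv2.LINE_AA,4)
c=onz(p,(262,216),.06)[:2];print(c)
circ(c,.026,.033,(255,0,0));circ(c,.017,.06,(0,0,255));circ(c,.007,.06,(0,255,0))
cv2.imwrite('pics/w18o.png',cv2.resize(im[155:255,210:310],None,fx=5,fy=5))
plan((*c,.1),98.6,n=2)
E
```

```text
[ 0.5304 -0.3551]
pos [ 0.5219 -0.352   0.1503] yaw 98.74 tot [ 0.0085 -0.0031 -0.0503] turn [-1.7995 -1.6167  0.1704]
[[-0.29, 0.47, 2.49, -0.9, -0.81, 0.09], [-0.25, 0.44, 2.5, -0.9, -0.81, 0.09]]
```

View pics/w18o.png

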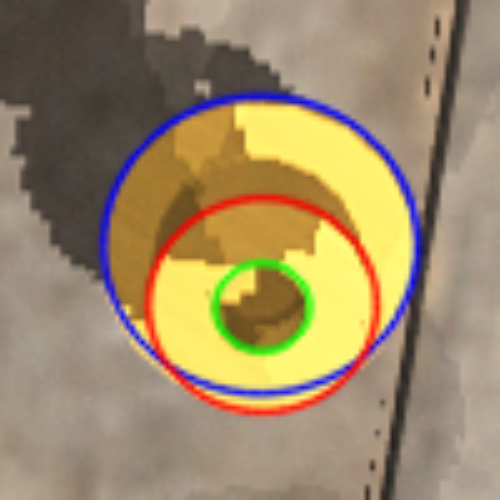

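Circle fit is good: B is at (0.5305, -0.355).

Call:
move_arm(plan=[[[-0.3,0.5,1.7,-0.9,-0.8,0],[-0.2,0.4,1.7,-0.9,-0.8,0.1],[0,0,1.6,0,0,0],[0,0,0,0,0,0]]])

```text
t: 26.75
tcp_pos: [0.531, -0.3498, 0.0981]
tool_rot: [-2.04, -2.387, -0.001]
wrist_force: [0.4, 0.6, 0.1]
gripper_width: 0.0863
```

```bash
python3 - <<'E'
from h import *
plan((.5305,-.355,.06),98.6,n=1)
E
```

```text
pos [ 0.531  -0.3498  0.0981] yaw 98.95 tot [-0.0005 -0.0052 -0.0381] turn [-0.0198 -0.1007  0.3483]
[[-0.51, -0.12, 3.81, -0.02, -0.1, 0.35]]
```

Call:
move_arm(plan=[[[-0.5,-0.1,1.3,0,-0.1,0.3],[0,0,1.3,0,0,0],[0,0,1.2,0,0,0],[0,0,0,0,0,0]]])

```text
t: 27.25
tcp_pos: [0.5311, -0.3554, 0.0583]
tool_rot: [2.047, 2.382, -0.001]
wrist_force: [0.6, -0.0, 0.5]
gripper_width: 0.0856
```

```bash
python3 - <<'E'
from h import *
plan((.5305,-.355,.06),98.6,n=1)
cap('wrist','w19.png')
E
```

```text
pos [ 0.5311 -0.3554  0.0583] yaw 98.65 tot [-0.0006  0.0004  0.0017] turn [0.003  0.0497 0.0486]
[[0.05, -0.05, -0.17, 0.0, 0.05, 0.05]]
```

View pics/w19.png

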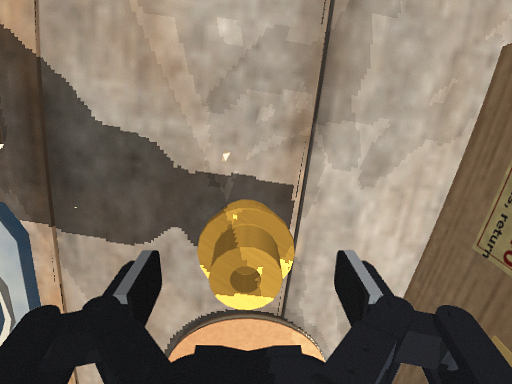

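Call:
move_arm(plan=[[[0,0,0,0,0,0],[0,0,0,0,0,0],[0,0,0,0,0,0],[0,0,0,0,0,0],[0,0,0,0,0,0]]], hand=1, force=70)

```text
t: 27.92
tcp_pos: [0.5322, -0.3565, 0.0607]
tool_rot: [2.045, 2.379, -0.001]
wrist_force: [0.1, -0.1, -0.8]
gripper_width: 0.0319
```

Call:
move_arm(plan=[[[0,0,-2,0,0,0],[0,0,-5,0,0,0],[0,0,-5,0,0,0],[0,0,-2,0,0,0],[0,0,0,0,0,0]]])

```text
t: 28.55
tcp_pos: [0.5319, -0.3559, 0.2095]
tool_rot: [2.043, 2.378, -0.001]
wrist_force: [-0.1, -0.2, -2.3]
gripper_width: 0.0318
```

```bash
python3 - <<'E'
from h import *
print(arm.observe()['wrist_force'])
plan((.500,-.083,.18),98.6)
E
```

```text
[-0.1414 -0.2155 -2.2747]
pos [ 0.5319 -0.3559  0.2095] yaw 98.66 tot [-0.0319  0.2729 -0.0295] turn [0.1928 0.3013 0.0631]
[[4.58, 0.16, 0.47, 0.03, 0.05, 0.01], [4.58, 0.16, 0.47, 0.03, 0.05, 0.01], [4.58, 0.16, 0.48, 0.03, 0.05, 0.01], [4.58, 0.16, 0.48, 0.03, 0.05, 0.01], [4.58, 0.16, 0.48, 0.03, 0.05, 0.01], [4.58, 0.15, 0.49, 0.03, 0.05, 0.01]]
```

Call:
move_arm(plan=[[[4.6,0.2,0,0,0,0],[4.6,0.2,0,0,0,0],[4.6,0.2,0.2,0,0,0],[4.6,0.1,0.3,0,0,0],[4.6,0.1,0.4,0,0,0],[4.5,0.1,0.4,0,0,0],[0,0,0,0,0,0]]])

```text
t: 29.42
tcp_pos: [0.4945, -0.0736, 0.1896]
tool_rot: [-2.049, -2.379, 0.003]
wrist_force: [0.0, -0.7, -1.3]
gripper_width: 0.0318
```

```bash
python3 - <<'E'
from h import *
plan((.500,-.083,.145),98.6,n=4)
E
```

```text
pos [ 0.4945 -0.0736  0.1896] yaw 98.53 tot [ 0.0055 -0.0094 -0.0446] turn [-0.1478  0.0183 -0.0694]
[[-0.25, 0.1, 1.12, -0.04, 0.0, -0.02], [-0.25, 0.1, 1.12, -0.04, 0.0, -0.02], [-0.25, 0.1, 1.12, -0.04, 0.0, -0.02], [-0.25, 0.1, 1.12, -0.04, 0.0, -0.02]]
```

Call:
move_arm(plan=[[[-0.3,0.1,1.3,0,0,0],[-0.3,0.1,1.3,0,0,0],[-0.2,0.1,1.2,0,0,0],[-0.2,0.1,1.2,0,0,0],[0,0,0,0,0,0],[0,0,0,0,0,0]]])

```text
t: 30.18
tcp_pos: [0.4997, -0.087, 0.1341]
tool_rot: [-2.053, -2.373, 0.006]
wrist_force: [-1.0, 0.4, -0.5]
gripper_width: 0.0319
```

```bash
python3 - <<'E'
from h import *
import pickle
P=pose()
p=cap('wrist','w20.png');pickle.dump((p,P),open('w20.pkl','wb'))
plan((.500,-.083,.125),98.6)
im=cv2.imread('pics/w20.png');cv2.imwrite('pics/w20c.png',cv2.resize(im[40:340,150:350],None,fx=3,fy=1.95,interpolation=cv2.INTER_CUBIC))
E
```

```text
pos [ 0.4996 -0.0869  0.1341] yaw 98.31 tot [ 0.0004  0.0039 -0.0091] turn [-0.3107 -0.0158 -0.2943]
[[0.38, 0.1, 0.91, -0.31, -0.02, -0.29]]
```

View pics/w20c.png

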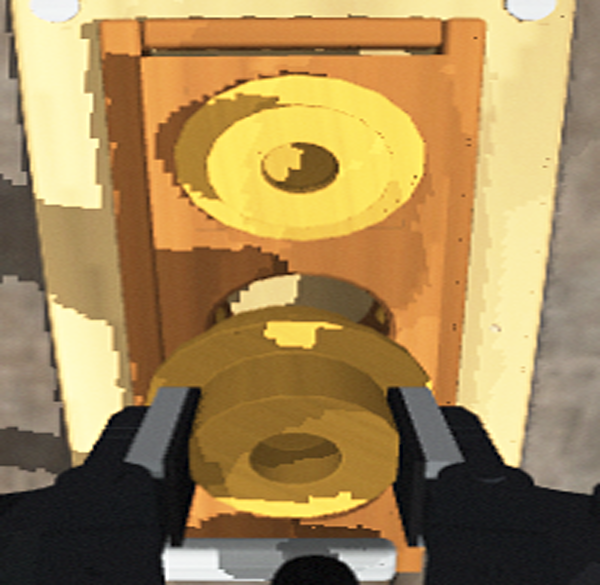

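```bash
python3 - <<'E'
from h import *
import pickle
p,(pp,R)=pickle.load(open('w20.pkl','rb'))
w=onz(p,(248.3,274.4),pp[2]-.0007); print('bush tool',R.T@(w-pp), w)
a=onz(p,(250,120.5),.063);a2=onz(p,(150+300/3,40+167/1.95),.087)
c,s=np.cos(.1508),np.sin(.1508)
print('A flange',a,'hole',a2,'bore1',a[0]+.06*s,a[1]-.06*c)
e=(onz(p,(150+140/3,40+55/1.95),.057)+onz(p,(150+448/3,40+57/1.95),.057))/2; print(e[0]+s*.092,e[1]-c*.092)
E
```

```text
bush tool [0.001  0.0003 0.0007] [ 0.4999 -0.086   0.1334]
A flange [ 0.4915 -0.023   0.063 ] hole [ 0.4916 -0.0238  0.087 ] bore1 0.5005510824533898 -0.08234339311759736
0.4996747605244695 -0.08366564452019748
```

Call:
move_arm(plan=[[[0.3,0.1,0.5,-0.3,0,-0.3],[0,0,0.5,0,0,0],[0,0,0,0,0,0]]])

```text
t: 30.6
tcp_pos: [0.5008, -0.0834, 0.1244]
tool_rot: [2.046, 2.381, 0.002]
wrist_force: [0.7, -0.5, -0.5]
gripper_width: 0.0319
```

```bash
python3 - <<'E'
from h import *
plan((.5005,-.084,.112),98.6)
E
```

```text
pos [ 0.5008 -0.0834  0.1244] yaw 98.66 tot [-0.0003 -0.0006 -0.0124] turn [0.1131 0.0377 0.0558]
[[-0.05, -0.04, 1.24, 0.11, 0.04, 0.06]]
```

Call:
move_arm(plan=[[[-0.05,0,0.4,0.1,0,0],[0,0,0.4,0,0,0],[0,0,0.4,0,0,0]]])

```text
t: 30.98
tcp_pos: [0.5012, -0.0841, 0.1122]
tool_rot: [2.046, 2.382, -0.0]
wrist_force: [-0.5, 0.2, -0.3]
gripper_width: 0.0318
```

```bash
python3 - <<'E'
from h import *
plan((.5005,-.084,.102),98.6)
print(arm.observe()['wrist_force'],arm.observe()['moment'])
E
```

```text
pos [ 0.5012 -0.0841  0.1122] yaw 98.66 tot [-0.0007  0.0001 -0.0102] turn [0.0549 0.0728 0.0648]
[[0.02, -0.07, 1.02, 0.05, 0.07, 0.06]]
[-0.5319  0.1934 -0.257 ] [-0.004   0.0296 -0.0242]
```

Call:
move_arm(plan=[[[0,-0.05,0.4,0,0,0],[0,-0.05,0.4,0,0,0],[0,-0.05,0.3,0,0,0]]])

```text
t: 31.35
tcp_pos: [0.5009, -0.0848, 0.101]
tool_rot: [2.045, 2.379, 0.002]
wrist_force: [1.5, 0.3, -1.2]
gripper_width: 0.0322
```

```bash
python3 - <<'E'
from h import *
plan((.5005,-.084,.0877),98.6)
print(arm.observe()['wrist_force'],arm.observe()['moment'])
E
```

```text
pos [ 0.5009 -0.0848  0.101 ] yaw 98.65 tot [-0.0004  0.0008 -0.0133] turn [0.2071 0.1472 0.0528]
[[0.09, -0.03, 1.33, 0.21, 0.15, 0.05]]
[ 1.5249  0.3236 -1.2211] [ 0.015  -0.3599 -0.0308]
```

Call:
move_arm(plan=[[[0.05,0,0.4,0.1,0,0],[0,-0.05,0.4,0,0,0],[0,-0.05,0.3,0,0,0]]])

```text
t: 31.72
tcp_pos: [0.5009, -0.0847, 0.0902]
tool_rot: [2.044, 2.379, 0.001]
wrist_force: [1.8, -0.5, 3.4]
gripper_width: 0.0314
```

```bash
python3 - <<'E'
from h import *
plan((.5005,-.084,.0877),98.6)
print(arm.observe()['wrist_force'],arm.observe()['moment'])
E
```

```text
pos [ 0.5009 -0.0847  0.0902] yaw 98.65 tot [-0.0004  0.0007 -0.0025] turn [0.2261 0.2052 0.0495]
[[0.08, -0.03, 0.25, 0.23, 0.21, 0.05]]
[ 1.7929 -0.5055  3.3714] [ 0.053  -0.3268  0.0239]
```

Call:
move_arm(plan=[[[0,-0.05,0.2,0,0,0],[0,0,0.15,0,0,0]]])

```text
t: 31.98
tcp_pos: [0.5009, -0.085, 0.0876]
tool_rot: [2.044, 2.378, 0.002]
wrist_force: [-5.5, 2.4, 20.0]
gripper_width: 0.0318
```

```bash
python3 - <<'E'
from h import *
plan((.5005,-.084,.0877),98.6)
print(arm.observe()['wrist_force'],arm.observe()['moment'])
E
```

```text
pos [ 0.5009 -0.085   0.0876] yaw 98.65 tot [-0.0004  0.001   0.0001] turn [0.273  0.2286 0.0538]
[[0.1, -0.03, -0.01, 0.27, 0.23, 0.05]]
[-5.4911  2.3988 19.9784] [0.4513 0.6107 0.0021]
```

Call:
move_arm(plan=[[[0,0,0.15,0,0,0]]])

```text
t: 32.1
tcp_pos: [0.501, -0.085, 0.0876]
tool_rot: [2.043, 2.379, 0.001]
wrist_force: [-7.9, 3.2, 23.1]
gripper_width: 0.0321
```

Call:
move_arm(plan=[[[0,0,-0.05,0,0,0]]])

```text
t: 32.22
tcp_pos: [0.5005, -0.0848, 0.088]
tool_rot: [2.044, 2.379, 0.0]
wrist_force: [0.4, 0.2, -3.6]
gripper_width: 0.032
```

Call:
move_arm(plan=[[[0,0,0,0,0,0],[0,0,0,0,0,0],[0,0,0,0,0,0],[0,0,0,0,0,0],[0,0,-2,0,0,0],[0,0,-5,0,0,0],[0,0,-5,0,0,0],[0,0,0,0,0,0]]], hand=0)

```text
t: 33.22
tcp_pos: [0.4978, -0.084, 0.2087]
tool_rot: [-2.045, -2.382, 0.004]
wrist_force: [-0.1, 0.4, 0.6]
gripper_width: 0.0856
```

```bash
python3 - <<'E'
from h import *
import pickle
p=cap('wrist','w21.png');pickle.dump(p,open('w21.pkl','wb'))
p=cap('side','s21.png'); a=cv2.imread('pics/s21.png');cv2.imwrite('pics/s21c.png',cv2.resize(a[120:240,200:320],None,fx=5,fy=5,interpolation=cv2.INTER_CUBIC))
p=cap('top','t21.png'); a=cv2.imread('pics/t21.png')
plan((.5208,-.1754,.15),-175)
E
```

```text
pos [ 0.4947 -0.0827  0.2034] yaw 98.67 tot [ 0.0261 -0.0927 -0.0534] turn [ -0.3342  -0.7493 -86.3247]
[[-0.96, 0.12, 0.53, -0.03, -0.07, -8.63], [-0.97, -0.02, 0.53, -0.03, -0.07, -8.63], [-0.95, -0.17, 0.53, -0.03, -0.07, -8.63], [-0.91, -0.31, 0.53, -0.03, -0.07, -8.63], [-0.86, -0.44, 0.53, -0.03, -0.07, -8.63], [-0.78, -0.56, 0.53, -0.03, -0.07, -8.63], [-0.69, -0.68, 0.53, -0.03, -0.07, -8.63], [-0.58, -0.77, 0.53, -0.03, -0.07, -8.63], [-0.45, -0.85, 0.53, -0.03, -0.07, -8.63], [-0.32, -0.91, 0.53, -0.03, -0.07, -8.63]]
```

View pics/s21c.png

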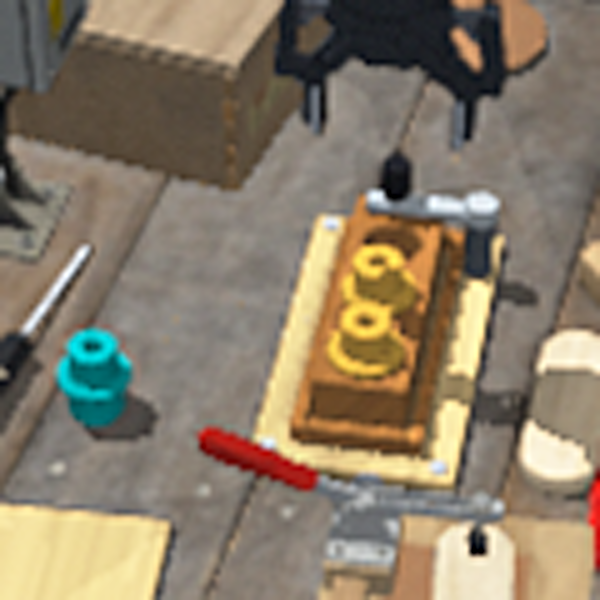

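View pics/w21.png

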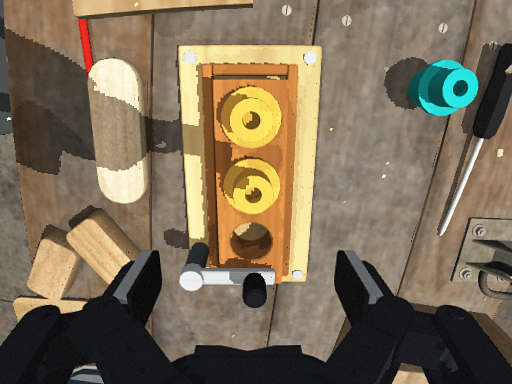

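View pics/t21.png

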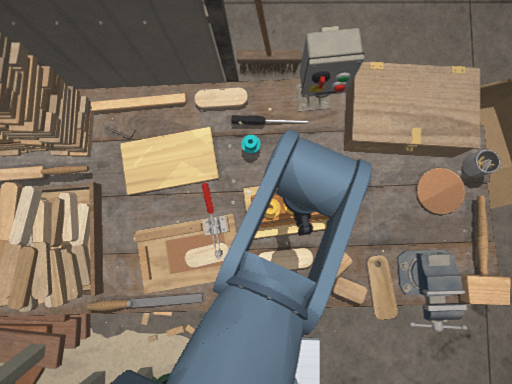

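View pics/s21.png

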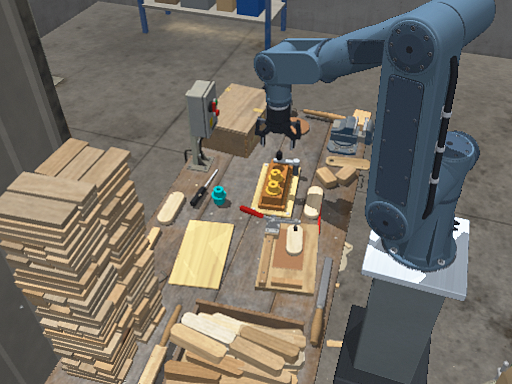

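```bash
python3 - <<'E'
import cv2,numpy as np
# gold-coloured blobs in the first and latest top views, to be sure no third bushing hides
for f in ['top0','t21','side0','s21']:
    a=cv2.imread(f'pics/{f}.png');h=cv2.cvtColor(a,cv2.COLOR_BGR2HSV)
    m=cv2.inRange(h,(18,170,150),(28,255,255));n,l,s,c=cv2.connectedComponentsWithStats(m)
    print(f,[(c[i].round().tolist(),int(s[i,4])) for i in range(1,n) if s[i,4]>15])
E
```

```text
top0 []
t21 []
side0 [([288.0, 137.0], 54), ([242.0, 171.0], 67)]
s21 [([273.0, 182.0], 156)]
```

Call:
move_arm(plan=[[[-1.0,0.1,0.3,0,0,-8.6],[-1.0,0,0.3,0,0,-8.6],[-1.0,-0.2,0.3,0,0,-8.6],[-0.9,-0.3,0.3,0,0,-8.6],[-0.9,-0.4,0.3,0,0,-8.6],[-0.8,-0.6,0.3,0,0,-8.6],[-0.7,-0.7,0.3,0,0,-8.6],[-0.6,-0.8,0.3,0,0,-8.6],[-0.5,-0.8,0.3,0,0,-8.6],[-0.3,-0.9,0.3,0,0,-8.6],[0,0,0,0,0,0],[0,0,0,0,0,0]]])

```text
t: 34.88
tcp_pos: [0.5096, -0.1717, 0.1446]
tool_rot: [0.195, -3.083, -0.044]
wrist_force: [0.3, 0.2, -0.6]
gripper_width: 0.0851
```

```bash
python3 - <<'E'
from h import *
plan((.519,-.1763,.14),-172,n=3)
E
```

```text
pos [ 0.5096 -0.1717  0.1446] yaw -172.72 tot [ 0.0094 -0.0046 -0.0046] turn [ 1.8472 -2.8437 -0.7624]
[[-0.3, -0.2, 0.13, 0.62, -0.95, -0.25], [-0.3, -0.2, 0.14, 0.62, -0.95, -0.25], [-0.29, -0.2, 0.15, 0.62, -0.95, -0.25]]
```

Call:
move_arm(plan=[[[-0.3,-0.2,0.1,0.6,-1.0,0],[-0.3,-0.2,0.1,0.6,-1.0,0],[-0.3,-0.2,0.1,0.6,-0.9,0],[0,0,0,0,0,0]]])

```text
t: 35.38
tcp_pos: [0.5195, -0.1758, 0.1408]
tool_rot: [-0.194, 3.131, -0.002]
wrist_force: [-0.5, 0.1, 0.6]
gripper_width: 0.0854
```

```bash
python3 - <<'E'
from h import *
plan((.519,-.1763,.100),-172,n=3)
E
```

```text
pos [ 0.5195 -0.1758  0.1408] yaw -172.92 tot [-0.0005 -0.0005 -0.0408] turn [-0.0915  0.2401 -0.9179]
[[0.02, -0.01, 1.36, -0.03, 0.08, -0.31], [0.02, -0.01, 1.36, -0.03, 0.08, -0.31], [0.02, -0.01, 1.36, -0.03, 0.08, -0.31]]
```

Call:
move_arm(plan=[[[0,0,1.4,0,0.1,0.5],[0,0,1.4,0,0.1,0.5],[0,0,1.2,0,0,0],[0,0,0,0,0,0]]])

```text
t: 35.88
tcp_pos: [0.519, -0.1755, 0.0971]
tool_rot: [0.164, -3.136, 0.001]
wrist_force: [0.1, -0.7, -0.8]
gripper_width: 0.0853
```

```bash
python3 - <<'E'
from h import *
lev()
cap('wrist','w22.png')
E
```

```text
[ 0.519  -0.1755  0.0971] r 0.06229862375994602 ang 90.72032974531172 yaw -272.6494944955504 [ 0.1135 -0.6525 -0.7793] 0.08531007839918658
```

View pics/w22.png

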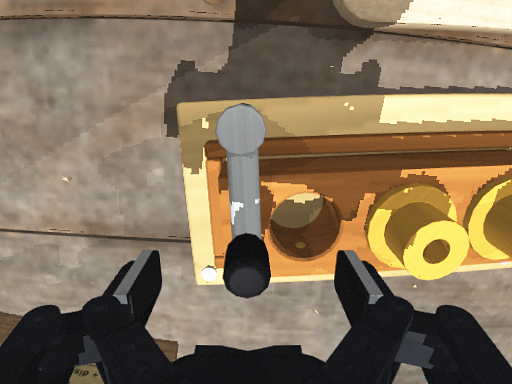

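Call:
move_arm(plan=[[[0,0,0,0,0,0],[0,0,0,0,0,0],[0,0,0,0,0,0],[0,0,0,0,0,0],[0,0,0,0,0,0],[0,0,0,0,0,0]]], hand=1, force=30)

```text
t: 36.67
tcp_pos: [0.5202, -0.1762, 0.0991]
tool_rot: [-0.164, 3.135, -0.004]
wrist_force: [0.5, -0.4, -1.3]
gripper_width: 0.0205
```

Call:
move_arm(plan=[[[0.06,-0.86,0,0,0,8],[0.06,-0.86,0,0,0,8],[0.06,-0.86,0,0,0,8],[0.06,-0.86,0,0,0,8],[0.06,-0.86,0,0,0,8],[0.06,-0.86,0,0,0,8],[0,0,0,0,0,0]]])

```text
t: 37.55
tcp_pos: [0.5051, -0.2277, 0.0991]
tool_rot: [1.156, 2.913, -0.009]
wrist_force: [-0.5, -0.3, 0.5]
gripper_width: 0.0205
```

```bash
python3 - <<'E'
from h import *
lev()
E
```

```text
[ 0.5051 -0.2277  0.0991] r 0.0635472869228911 ang 39.90774970022887 yaw 38.07653393941136 [-0.5455 -0.315   0.4759] 0.02049336197346774
```

Call:
move_arm(plan=[[[0.06,-0.86,0,0,0,8],[0.06,-0.86,0,0,0,8],[0.06,-0.86,0,0,0,8],[0.06,-0.86,0,0,0,8],[0,-0.6,0,0,0,5],[0,0,0,0,0,0]]])

```text
t: 38.3
tcp_pos: [0.47, -0.2485, 0.0991]
tool_rot: [2.014, 2.395, -0.011]
wrist_force: [0.2, -1.6, -1.8]
gripper_width: 0.0207
```

```bash
python3 - <<'E'
from h import *
lev()
E
```

```text
[ 0.47   -0.2485  0.0991] r 0.0641346735236798 ang 2.5618306422951633 yaw 1.2367382989555438 [ 0.1508 -1.5917 -1.7773] 0.02071275808826322
```

Call:
move_arm(plan=[[[0,-0.4,0,0,0,1],[0,-0.4,0,0,0,0],[0,-0.4,0,0,0,0]]])

```text
t: 38.67
tcp_pos: [0.4651, -0.2498, 0.0994]
tool_rot: [2.023, 2.37, 0.005]
wrist_force: [24.7, 2.7, -16.6]
gripper_width: 0.0207
```

```bash
python3 - <<'E'
from h import *
lev()
E
```

```text
[ 0.4651 -0.2498  0.0994] r 0.06466972493973197 ang -1.8891992253320637 yaw 0.38469416316301874 [ 24.6654   2.6751 -16.6438] 0.020741792594605166
```

Hard on the open stop (24.7 N). Release and rise.

Call:
move_arm(plan=[[[0,0.15,0,0,0,0]]])

```text
t: 38.8
tcp_pos: [0.467, -0.2495, 0.0992]
tool_rot: [2.019, 2.372, 0.005]
wrist_force: [-2.6, -3.0, -2.9]
gripper_width: 0.0207
```

Call:
move_arm(plan=[[[0,0,0,0,0,0],[0,0,0,0,0,0],[0,0,0,0,0,0],[0,0,0,0,0,0],[0,0,-2,0,0,0],[0,0,-5,0,0,0],[3,0,-5,0,0,0],[5,0,0,0,0,0],[5,0.5,0,0,0,0],[0,0,0,0,0,0]]], hand=0)

```text
t: 40.05
tcp_pos: [0.4478, -0.1153, 0.2223]
tool_rot: [2.017, 2.373, 0.009]
wrist_force: [0.5, -0.6, -0.7]
gripper_width: 0.0854
```

```bash
python3 - <<'E'
from h import *
import pickle
p=cap('wrist','w23.png');pickle.dump(p,open('w23.pkl','wb'))
plan((.5012,-.0908,.13),98.6)
im=cv2.imread('pics/w23.png');cv2.imwrite('pics/w23c.png',cv2.resize(im[0:340,130:350],None,fx=3,fy=1.75,interpolation=cv2.INTER_CUBIC))
c,s=np.cos(.1508),np.sin(.1508);R=np.array([[c,-s],[s,c]]);h=np.array([.4575,-.1856])
for a in (-.05,0,.05,.1):
    d=R@[np.sin(a),-np.cos(a)]; print(a,proj(p,[(*(h+.062*d),.104),(*h,.075)]).round(1).tolist())
E
```

```text
pos [ 0.4481 -0.1168  0.2224] yaw 99.19 tot [ 0.0531  0.026  -0.0924] turn [1.2863 1.0326 0.5996]
[[0.94, 2.72, 4.67, 0.64, 0.52, 0.3], [0.91, 2.77, 4.64, 0.64, 0.52, 0.3]]
-0.05 [[239.4, 321.1], [242.6, 250.9]]
0 [[242.5, 321.2], [242.6, 250.9]]
0.05 [[245.7, 321.1], [242.6, 250.9]]
0.1 [[248.9, 320.9], [242.6, 250.9]]
```

View pics/w23c.png

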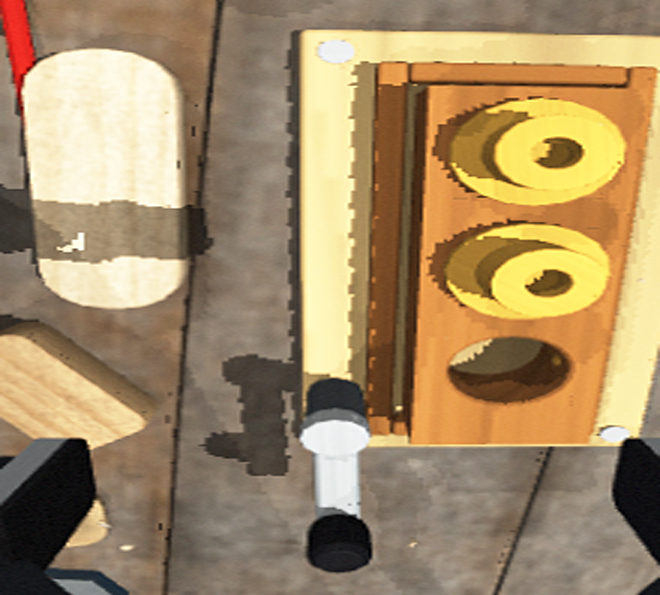

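Call:
move_arm(plan=[[[0.6,1.8,2,0.4,0.3,0.2],[0.6,1.8,2,0.4,0.3,0.2],[0.6,1.8,2,0.4,0.4,0.2],[0.9,0,2,0,0,0],[0,0,0,0,0,0]]])

```text
t: 40.72
tcp_pos: [0.5018, -0.0883, 0.141]
tool_rot: [2.052, 2.373, -0.001]
wrist_force: [0.1, 0.2, 0.9]
gripper_width: 0.0857
```

```bash
python3 - <<'E'
from h import *
plan((.4997,-.081,.060),98.63,n=5)
E
```

```text
pos [ 0.5018 -0.0883  0.141 ] yaw 98.31 tot [-0.0021  0.0073 -0.081 ] turn [ 0.1265  0.2149 -0.3227]
[[0.16, -0.02, 1.62, 0.03, 0.04, -0.06], [0.16, -0.02, 1.62, 0.03, 0.04, -0.06], [0.15, -0.02, 1.62, 0.03, 0.04, -0.06], [0.15, -0.02, 1.62, 0.03, 0.04, -0.06], [0.15, -0.02, 1.62, 0.03, 0.04, -0.06]]
```

Call:
move_arm(plan=[[[0.4,0,1.6,0.1,0.1,-0.3],[0.3,0,1.6,0,0,0],[0,0,1.6,0,0,0],[0,0,1.5,0,0,0],[0,0,0,0,0,0]]])

```text
t: 41.35
tcp_pos: [0.5016, -0.0837, 0.075]
tool_rot: [2.048, 2.377, -0.001]
wrist_force: [0.4, 0.3, -0.6]
gripper_width: 0.0854
```

```bash
python3 - <<'E'
from h import *
plan((.4997,-.081,.060),98.63,n=2)
cap('wrist','w24.png')
E
```

```text
pos [ 0.5016 -0.0837  0.075 ] yaw 98.50 tot [-0.0019  0.0027 -0.015 ] turn [ 0.1129  0.2002 -0.126 ]
[[0.15, -0.08, 0.75, 0.06, 0.1, -0.06], [0.15, -0.08, 0.75, 0.06, 0.1, -0.06]]
```

View pics/w24.png

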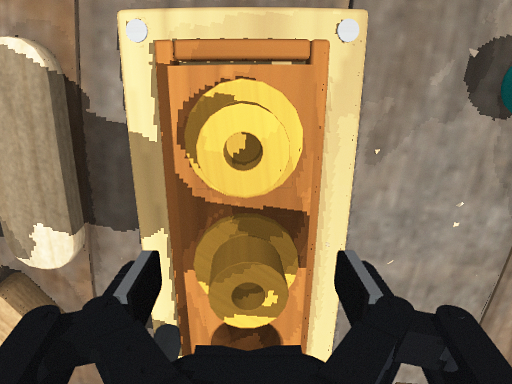

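Call:
move_arm(plan=[[[0.2,0,0.5,0.1,0.2,-0.1],[0,0,0.5,0,0,0],[0,0,0.4,0,0,0],[0,0,0,0,0,0]]])

```text
t: 41.9
tcp_pos: [0.503, -0.0822, 0.0621]
tool_rot: [2.046, 2.379, 0.002]
wrist_force: [-0.8, 0.1, 0.2]
gripper_width: 0.0853
```

Call:
move_arm(plan=[[[0,0,0,0,0,0],[0,0,0,0,0,0],[0,0,0,0,0,0],[0,0,0,0,0,0],[0,0,0,0,0,0]]], hand=1, force=80)

```text
t: 42.52
tcp_pos: [0.5013, -0.0822, 0.0628]
tool_rot: [2.047, 2.383, -0.002]
wrist_force: [-0.7, 0.1, -0.4]
gripper_width: 0.0617
```

Call:
move_arm(plan=[[[0,0,-0.7,0,0,0],[0,0,-1,0,0,0],[0,0,-1.5,0,0,0],[0,0,-1,0,0,0],[0,0,0,0,0,0]]])

```text
t: 43.15
tcp_pos: [0.5004, -0.0815, 0.1067]
tool_rot: [-2.046, -2.382, 0.003]
wrist_force: [1.3, -0.3, -6.6]
gripper_width: 0.0615
```

```bash
python3 - <<'E'
from h import *
print(pose(),arm.observe()['wrist_force'])
cap('wrist','w25.png')
p=cap('side','s25.png'); a=cv2.imread('pics/s25.png');cv2.imwrite('pics/s25c.png',cv2.resize(a[110:230,200:320],None,fx=5,fy=5,interpolation=cv2.INTER_CUBIC))
E
```

```text
(array([ 0.5004, -0.0815,  0.1067]), array([[-0.1508,  0.9886, -0.0025],
       [ 0.9886,  0.1508, -0.0002],
       [ 0.0002, -0.0025, -1.    ]])) [ 1.2766 -0.2616 -6.6051]
```

View pics/s25c.png

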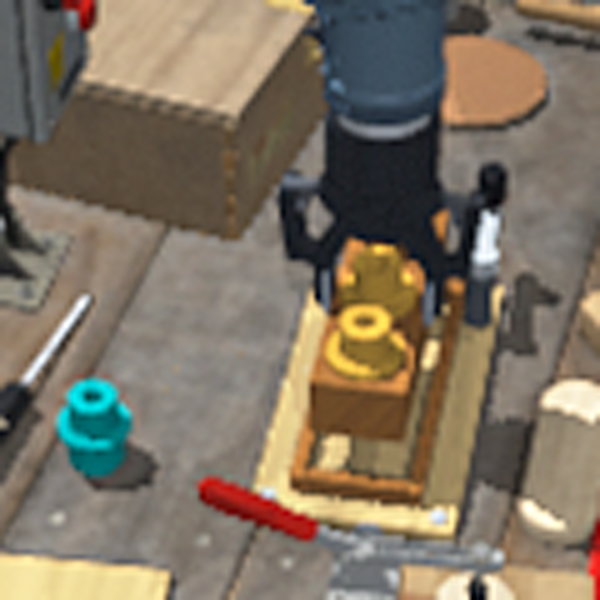

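View pics/w25.png

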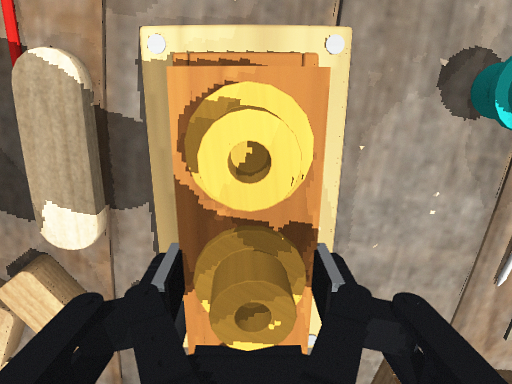

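```bash
python3 - <<'E'
from h import *
p=cap('wrist')
v,r=inhand(p,[(167,67),(330,67),(186,248),(318,248)],[(-.032,.1),(.032,.1),(-.032,.02),(.032,.02)]) 
print(v,np.degrees(v[3]),r.tolist())
# fixed depth .0055
P,R=pose()
for d in (.004,.006,.008):
    a=onz(p,(167,67),P[2]-d);b=onz(p,(330,67),P[2]-d);print(d,R.T@((a+b)/2-P),np.linalg.norm(a-b))
plan((.5,-.08,.22),98.63)
E
```

```text
[-0.0093  0.0022  0.0072 -0.0122] -0.6975440468401122 [[1.5983424215257003, 1.1647740797377537], [-0.15328178812285387, -0.9653305695579064], [-2.3597537035716414, 0.7494655156751264], [0.6757025942422388, -0.9279029437126951]]
0.004 [0.0905 0.0007 0.0042] 0.06317549267589813
0.006 [0.0907 0.0007 0.0062] 0.06417975642017215
0.008 [0.0908 0.0007 0.0082] 0.06518402016444612
pos [ 0.4994 -0.0812  0.1052] yaw 98.67 tot [0.0006 0.0012 0.1148] turn [-0.2795 -0.0969  0.0373]
[[0.04, 0.01, -3.83, -0.09, -0.03, 0.01], [0.04, 0.01, -3.83, -0.09, -0.03, 0.01], [0.04, 0.02, -3.83, -0.09, -0.03, 0.01]]
```

Call:
move_arm(plan=[[[0,0,-3,0,0,0],[0,0,-4,0,0,0],[0,0,-4,0,0,0],[0,0,-3,0,0,0],[0,0,0,0,0,0]]])

```text
t: 43.92
tcp_pos: [0.4977, -0.0805, 0.2447]
tool_rot: [-2.039, -2.373, 0.008]
wrist_force: [0.4, 0.6, -7.0]
gripper_width: 0.0615
```

```bash
python3 - <<'E'
from h import *
import pickle
p=cap('top','t26.png');pickle.dump(p,open('t26.pkl','wb'))
q=cap('side','s26.png');pickle.dump(q,open('s26.pkl','wb'))
c,s=np.cos(.1945),np.sin(.1945)
B=[(-.075,.13,.009),(.075,.13,.009),(.075,-.13,.009),(-.075,-.13,.009)]
W=[(.6254+c*x-s*y,.2613+s*x+c*y,z) for x,y,z in B]
for f,k,(a,b,d,e),z in (('t26',p,(110,215,105,235),5),('s26',q,(210,300,155,245),6)):
    im=cv2.imread(f'pics/{f}.png');u=proj(k,W);print(u.round(1).tolist())
    cv2.imwrite(f'pics/{f}c.png',cv2.resize(im[a:b,d:e],None,fx=z,fy=z,interpolation=cv2.INTER_CUBIC))
    cv2.polylines(im,[np.int32(np.round(u*16))],True,(0,0,255),1,cv2.LINE_AA,4)
    cv2.imwrite(f'pics/{f}o.png',cv2.resize(im[a:b,d:e],None,fx=z,fy=z,interpolation=cv2.INTER_CUBIC))
print(pose())
E
```

```text
[[126.5, 193.6], [119.5, 141.8], [209.8, 125.1], [218.5, 176.9]]
[[217.6, 287.4], [167.0, 281.6], [189.1, 218.4], [233.8, 222.9]]
(array([ 0.4958, -0.0798,  0.2415]), array([[-0.1502,  0.9885, -0.019 ],
       [ 0.9886,  0.1503,  0.0067],
       [ 0.0095, -0.0178, -0.9998]]))
```

View pics/t26o.png

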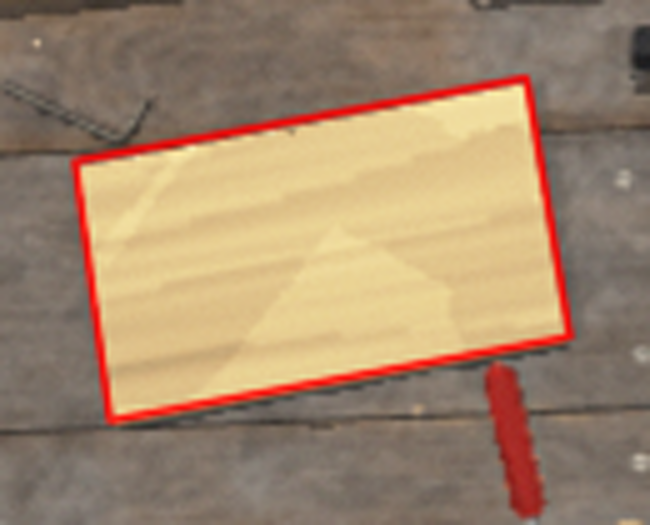

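View pics/s26o.png

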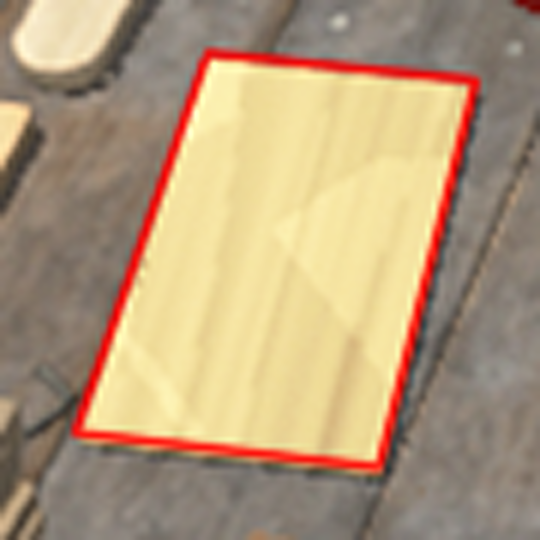

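```bash
python3 - <<'E'
from h import *
plan((.6229,.2704,.24),101.14)
E
```

```text
pos [ 0.4958 -0.0798  0.2415] yaw 98.64 tot [ 0.1271  0.3502 -0.0015] turn [-1.0073 -0.5674 -2.4985]
[[4.67, 2.55, 0.02, -0.14, -0.08, -0.36], [4.66, 2.58, 0.02, -0.14, -0.08, -0.36], [4.64, 2.6, 0.02, -0.14, -0.08, -0.36], [4.62, 2.63, 0.02, -0.14, -0.08, -0.36], [4.61, 2.66, 0.02, -0.14, -0.08, -0.36], [4.59, 2.69, 0.02, -0.14, -0.08, -0.36], [4.57, 2.72, 0.02, -0.14, -0.08, -0.36]]
```

Call:
move_arm(plan=[[[4.7,2.5,0,-0.1,-0.1,-0.4],[4.7,2.6,0,-0.1,-0.1,-0.4],[4.6,2.6,0,-0.1,-0.1,-0.4],[4.6,2.6,0,-0.1,-0.1,-0.4],[4.6,2.7,0,-0.1,-0.1,-0.3],[4.6,2.7,0,-0.1,0,-0.3],[4.6,2.7,0,-0.1,0,-0.3],[0,0,0,0,0,0],[0,0,0,0,0,0]]])

```text
t: 45.15
tcp_pos: [0.6152, 0.2794, 0.2098]
tool_rot: [-1.979, -2.399, 0.049]
wrist_force: [-0.5, -0.4, -6.6]
gripper_width: 0.0618
```

```bash
cat > ck.py <<'E'
from h import *
import sys
c,s=np.cos(.1945),np.sin(.1945)
B=[(-.075,.13,.009),(.075,.13,.009),(.075,-.13,.009),(-.075,-.13,.009)]
W=[(.6254+c*x-s*y,.2613+s*x+c*y,z) for x,y,z in B]
for n in ('wrist','top'):
    f=sys.argv[1]+n[0]+'.png';p=cap(n,f);im=cv2.imread('pics/'+f);u=proj(p,W)
    cv2.polylines(im,[np.int32(np.round(np.clip(u,-900,1500)*16))],True,(0,0,255),1,cv2.LINE_AA,4)
    if n=='top': im=cv2.resize(im[90:240,90:270],None,fx=4,fy=4)
    cv2.imwrite('pics/'+f,im)
E
python3 ck.py c27; python3 - <<'E'
from h import *
plan((.6229,.2704,.12),101.14,n=5)
E
```

```text
pos [0.6153 0.2788 0.2106] yaw 100.89 tot [ 0.0076 -0.0084 -0.0906] turn [-2.5037 -0.2546 -0.2459]
[[-0.2, 0.2, 1.8, -0.5, -0.05, -0.05], [-0.2, 0.18, 1.81, -0.5, -0.05, -0.05], [-0.2, 0.16, 1.81, -0.5, -0.05, -0.05], [-0.2, 0.15, 1.81, -0.5, -0.05, -0.05], [-0.2, 0.13, 1.81, -0.5, -0.05, -0.05]]
```

View pics/c27w.png

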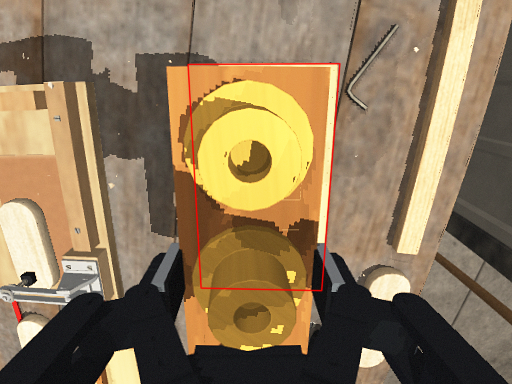

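View pics/c27t.png

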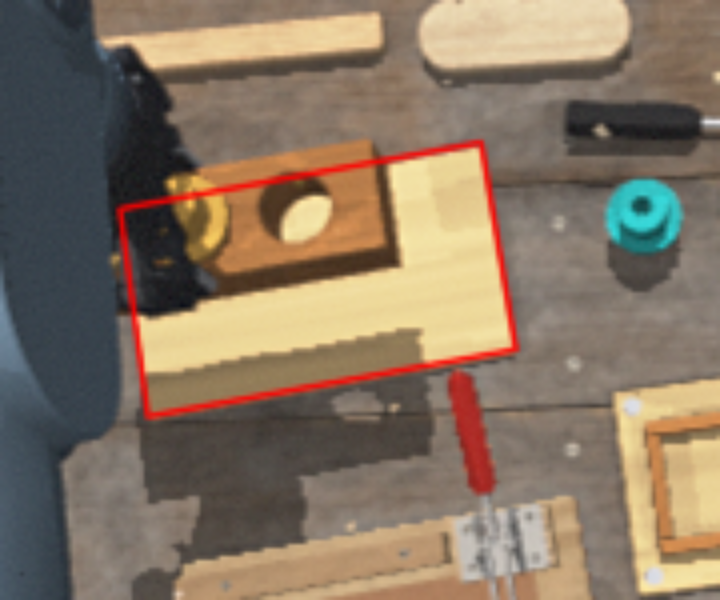

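Call:
move_arm(plan=[[[-0.2,0.2,1.8,-0.5,0,-0.1],[-0.2,0.2,1.8,-0.5,0,-0.1],[-0.2,0.2,1.8,-0.5,0,0],[-0.2,0.1,1.8,-0.5,0,0],[-0.2,0.1,1.8,-0.5,0,0],[0,0,0,0,0,0]]])

```text
t: 46.0
tcp_pos: [0.6229, 0.262, 0.1183]
tool_rot: [-2.007, -2.414, -0.004]
wrist_force: [-0.2, -0.0, -6.2]
gripper_width: 0.0615
```

```bash
python3 - <<'E'
from h import *
plan((.6229,.2704,.075),101.14,n=3)
E
```

```text
pos [0.6229 0.262  0.1183] yaw 100.52 tot [-0.      0.0084 -0.0433] turn [ 0.0473 -0.1944 -0.6212]
[[0.27, 0.05, 1.45, 0.02, -0.06, -0.21], [0.27, 0.05, 1.45, 0.02, -0.06, -0.21], [0.27, 0.05, 1.45, 0.02, -0.06, -0.21]]
```

Call:
move_arm(plan=[[[0.3,0.05,1.0,0,-0.1,-0.2],[0.3,0.05,1.0,0,-0.1,-0.2],[0.2,0.05,1.0,0,0,-0.2],[0,0,1.0,0,0,0],[0,0,0,0,0,0]]])

```text
t: 46.62
tcp_pos: [0.6242, 0.2705, 0.0779]
tool_rot: [1.994, 2.424, 0.004]
wrist_force: [0.5, -1.0, -6.5]
gripper_width: 0.0615
```

```bash
python3 ck.py c28; python3 - <<'E'
from h import *
plan((.6229,.2704,.062),101.14,n=3)
E
```

```text
pos [0.6251 0.2706 0.0793] yaw 101.10 tot [-0.0022 -0.0002 -0.0173] turn [ 0.3294 -0.002  -0.0412]
[[0.01, -0.08, 0.58, 0.11, -0.0, -0.01], [0.01, -0.07, 0.58, 0.11, -0.0, -0.01], [0.01, -0.07, 0.58, 0.11, -0.0, -0.01]]
```

View pics/c28w.png

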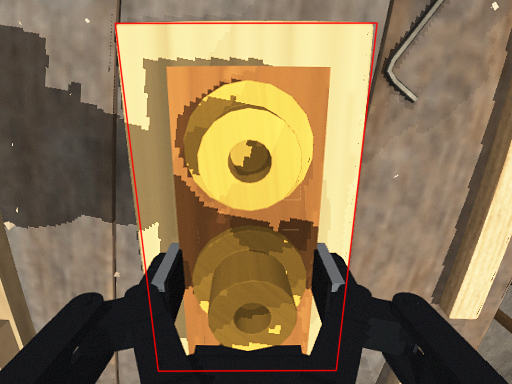

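View pics/c28t.png

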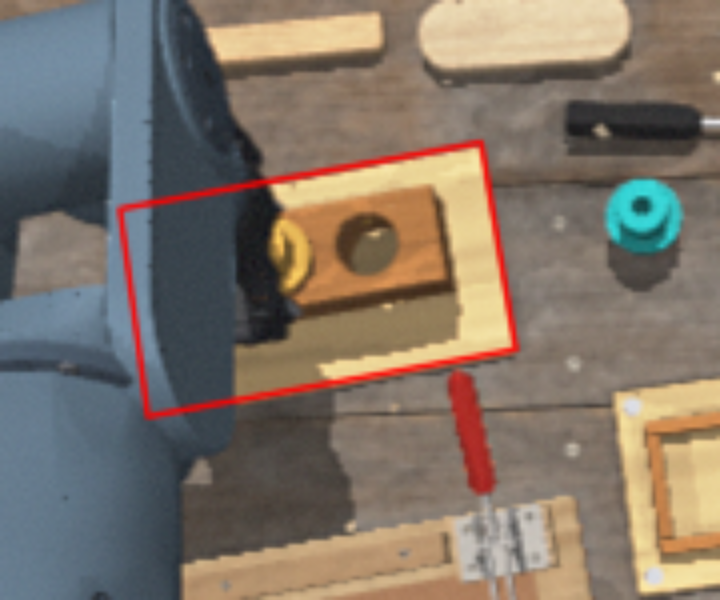

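Aligned with the board. Lowering.

Call:
move_arm(plan=[[[0,-0.2,0.6,0.3,0,0],[0,0,0.6,0,0,0],[0,0,0.4,0,0,0],[0,0,0,0,0,0]]])

```text
t: 47.22
tcp_pos: [0.6237, 0.2702, 0.0631]
tool_rot: [1.996, 2.425, 0.002]
wrist_force: [0.5, -0.7, -6.6]
gripper_width: 0.0616
```

```bash
python3 - <<'E'
from h import *
plan((.6229,.2704,.060),101.14,n=1); print(arm.observe()['wrist_force'])
E
```

```text
pos [0.6237 0.2702 0.0631] yaw 101.09 tot [-0.0008  0.0002 -0.0031] turn [ 0.099  -0.0044 -0.0478]
[[0.03, -0.07, 0.31, 0.1, -0.0, -0.05]]
[ 0.4711 -0.7343 -6.6337]
```

Call:
move_arm(plan=[[[0,-0.1,0.2,0.1,0,0],[0,0,0.15,0,0,0],[0,0,0,0,0,0]]])

```text
t: 47.6
tcp_pos: [0.6229, 0.2701, 0.0599]
tool_rot: [1.996, 2.425, 0.001]
wrist_force: [-0.3, 0.4, -5.7]
gripper_width: 0.0616
```

```bash
python3 - <<'E'
from h import *
plan((.6229,.2704,.060),101.14,n=1); print(arm.observe()['wrist_force'])
E
```

```text
pos [0.6229 0.2701 0.0599] yaw 101.09 tot [-0.      0.0003  0.0001] turn [ 0.0308 -0.0056 -0.0516]
[[0.03, 0.0, -0.01, 0.03, -0.01, -0.05]]
[-0.3077  0.3917 -5.6994]
```

Call:
move_arm(plan=[[[0,0,0.1,0,0,0]]])

```text
t: 47.72
tcp_pos: [0.623, 0.2701, 0.0598]
tool_rot: [1.996, 2.425, 0.001]
wrist_force: [-5.0, -2.1, 4.8]
gripper_width: 0.0613
```

Call:
move_arm(plan=[[[0,0,0,0,0,0],[0,0,0,0,0,0],[0,0,0,0,0,0],[0,0,0,0,0,0],[0,0,-2,0,0,0],[0,0,-4,0,0,0],[0,0,-5,0,0,0],[0,0,-5,0,0,0],[0,0,-5,0,0,0],[0,0,0,0,0,0]]], hand=0)

```text
t: 48.98
tcp_pos: [0.625, 0.2706, 0.288]
tool_rot: [1.991, 2.419, 0.019]
wrist_force: [0.4, -0.1, 0.5]
gripper_width: 0.0853
```

```bash
python3 - <<'E'
from h import *
import pickle
p=cap('wrist','w29.png');pickle.dump(p,open('w29.pkl','wb'))
im=cv2.imread('pics/w29.png');cv2.imwrite('pics/w29c.png',cv2.resize(im[40:310,150:330],None,fx=4,fy=2.2,interpolation=cv2.INTER_CUBIC))
plan((.5,.1,.3),101)
E
```

```text
pos [0.6239 0.2703 0.285 ] yaw 101.09 tot [-0.1239 -0.1703  0.015 ] turn [ 0.5872 -0.0331  0.089 ]
[[-3.58, -3.85, -0.42, 0.15, -0.01, 0.02], [-3.58, -3.85, -0.41, 0.15, -0.01, 0.02], [-3.59, -3.85, -0.4, 0.15, -0.01, 0.02], [-3.59, -3.85, -0.39, 0.15, -0.01, 0.02]]
```

View pics/w29c.png

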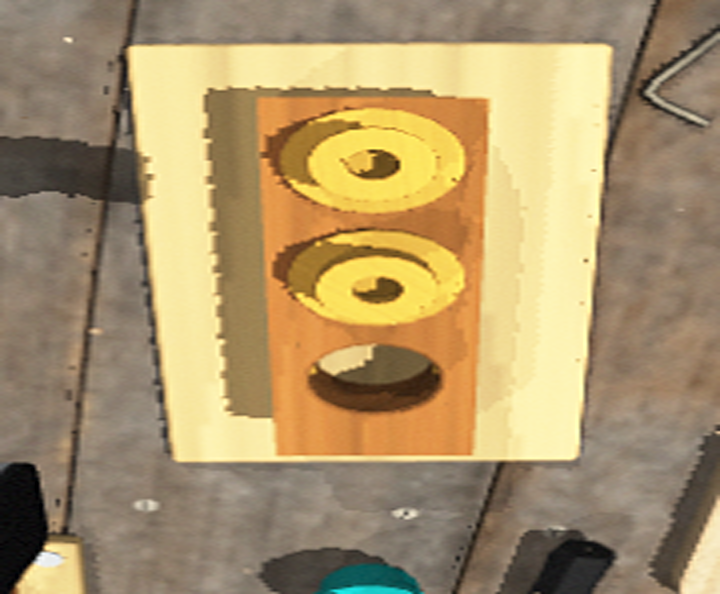

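```bash
python3 - <<'E'
from h import *
import pickle; p=pickle.load(open('w29.pkl','rb'))
B=[(-.032,.1,.045),(.032,.1,.045),(.032,-.1,.045),(-.032,-.1,.045)]
x,r=fit(p,B,[(214.25,84.5),(272.75,84.5),(268.5,246.8),(219.25,246.8)],[.62,.27,.15],.009); print('block',x,np.degrees(x[2]),r.tolist())
B=[(-.075,.13,.009),(.075,.13,.009),(.075,-.13,.009),(-.075,-.13,.009)]
y,r=fit(p,B,[(182,60.5),(303.25,60),(295,249.1),(193.25,249.5)],[.62,.27,.15],0); print('board',y,np.degrees(y[2]),r.tolist())
d=x-y;c,s=np.cos(y[2]),np.sin(y[2]);print('off in board frame',c*d[0]+s*d[1],-s*d[0]+c*d[1],np.degrees(d[2]))
E
```

```text
block [0.6257 0.2609 0.191 ] 10.943130217568854 [[0.28789646209958164, -0.1422591238607822], [-0.2709353986818428, -0.05576062120883307], [-0.01685784625527731, 0.00022542260020941285], [-0.0017959030696204081, 0.2606151532533545]]
board [0.6255 0.2614 0.1961] 11.23631800358827 [[-0.632462865683749, -0.48135142037216383], [0.690825177080626, -0.36211076802800335], [0.03046416642962413, 0.49169675645109123], [-0.05997908633855786, 1.1084920605127309]]
off in board frame 0.00011957791508425938 -0.000534283979914751 -0.2931877860194153
```

Call:
move_arm(plan=[[[-3.6,-3.8,-0.4,0,0,0],[-3.6,-3.8,-0.4,0,0,0],[-3.6,-3.8,-0.4,0,0,0],[-5,-3,-0.4,0,0,0],[-5,-3,0,0,0,0],[-5,-3,0,0,0,0],[-5,-2,0,0,0,0],[-5,-2,0,0,0,0],[0,0,0,0,0,0],[0,0,0,0,0,0]]])

```text
t: 50.28
tcp_pos: [0.4405, -0.1374, 0.2879]
tool_rot: [-1.989, -2.418, 0.003]
wrist_force: [-0.1, 0.4, -0.2]
gripper_width: 0.0853
```

```bash
python3 - <<'E'
from h import *
for n in ('top','side','wrist'): cap(n,'f_'+n+'.png')
a=cv2.imread('pics/f_top.png');cv2.imwrite('pics/f_topc.png',cv2.resize(a[110:260,100:400],None,fx=2.6,fy=2.6,interpolation=cv2.INTER_CUBIC))
a=cv2.imread('pics/f_side.png');cv2.imwrite('pics/f_sidec.png',cv2.resize(a[120:300,150:330],None,fx=3.3,fy=3.3,interpolation=cv2.INTER_CUBIC))
E
```

```text
(no output)
```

View pics/f_topc.png

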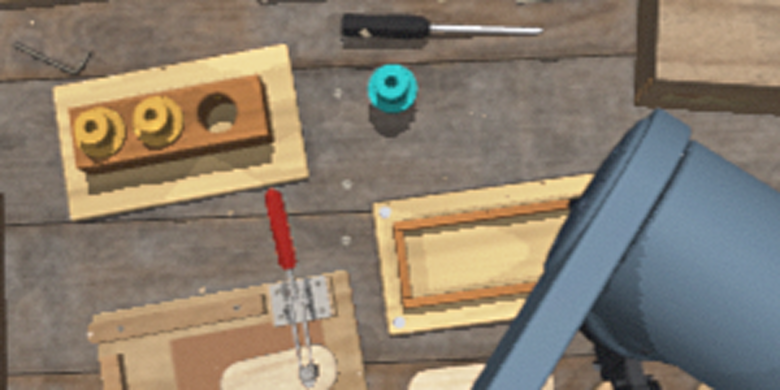

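View pics/f_sidec.png

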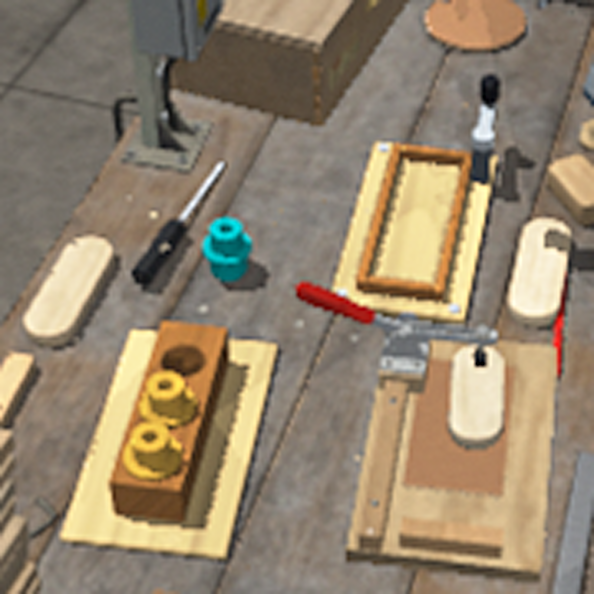

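View pics/f_wrist.png

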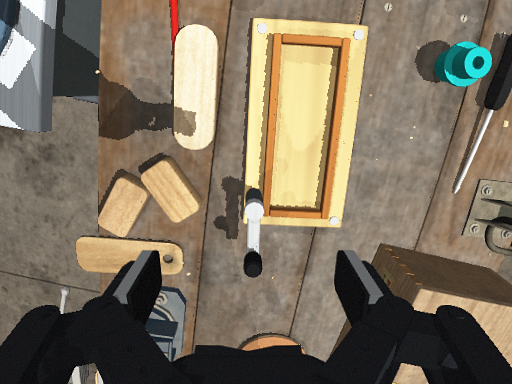

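```bash
python3 - <<'E'
from h import *
p=cap('wrist')
c,s=np.cos(.1508),np.sin(.1508);R=np.array([[c,-s],[s,c]]);h=np.array([.4575,-.1856])
for a in (-.05,0,.05,.1):
    d=R@[np.sin(a),-np.cos(a)]; print(a,proj(p,[(*(h+.062*d),.104),(*h,.075)]).round(1).tolist())
E
```

```text
-0.05 [[249.4, 271.1], [254.5, 212.0]]
0 [[252.1, 271.3], [254.5, 212.0]]
0.05 [[254.8, 271.4], [254.5, 212.0]]
0.1 [[257.5, 271.3], [254.5, 212.0]]
```

Knob top at column ≈252.5, which means the lever angle is about 0. Everything checks, so I'm handing in.

```bash
python3 - <<'E'
from h import *
print(arm.job_done(), arm.observe()['t'])
E
```

```text
the job is handed in; nothing more can be done
the job is handed in; nothing more can be done
```

The job is finished and handed in at about 51 s, well under the 208 s limit; no verdict was reported.

**What I did**
1. Seated the block in the jig pocket with its plain end under the latch, and swung the lever shut until it pressed on its stop.
2. Pressed both gold bushings home into bores 0 and 1. No third gold bushing was visible, and I left the turquoise look-alike alone.
3. Swung the lever back against its open stop and set the block, bores up, on the board.

**Last checks**
- **Block:** by the wrist-camera fit, it lies within about 1 mm and 0.3° of the board's centre and direction.
- **Bushings:** both stopped at the height where the flange sits flush. This was judged from the arm's height and the pictures, not measured directly on the flanges.
- **Lever:** it reads about 0 rad in the final picture, fully open.
- **Board:** it was still where it started when last checked, so the possible knock had not shown up.

**One thing to note:** the wrist force peaked briefly at about 58 N while the first bushing bottomed out. That is under the 120 N wrist limit. It is above the 40 N limit for the arm or the gripper's body pressing on something, though the push went through the gripped bushing. I pressed the second one more gently, peaking at about 23 N.

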